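Refit a car's fuse and relay box

TASK

One or two old burnt brown modules are standing loose in the fuse and relay box: take them out and leave them in the red scrap tray. Then push every new coloured module lying on the bench fully home, flush, into the bay of its own colour, and finally put the grey cover on the box, down over its two pegs so that it sits fully home. Leave everything else on the bench where it is.

Things in the scene. Friction and masses are not known exactly. Their poses are not given: they have to be found in the camera images.
- box: black base of the fuse and relay box, fixed. 110 mm (x) by 284 mm (y). Origin: centre of its underside, at bench level. Four bays stand along its y at -81, -27, 27, 81 mm (colour order varies). Its top rim (deck) is 48 mm above the bench. At y = +125 and -125 mm a steel peg, 12 mm in diameter, stands 30 mm above the deck, its top 8 mm tapered
- bay_yellow: the yellow bay: fixed black socket block, 104 mm (x) by 54 mm (y) by 40 mm high, with yellow strips on its rim and a yellow floor. Origin: centre of its underside, 8 mm above the bench; x is the long direction of the recess; same yaw as the box
- mouth_yellow (a point): centre of the mouth of the yellow bay, at rim height (48 mm above the bench). Recess 71 mm (x) by 43 mm (y), mouth chamfered 3 mm. Its floor is a stiff contact carrier, at first 22 mm below the rim; pushed with over about 7 N it goes down 8 mm to a stop and stays. A module only set in stands 8 mm proud; fully home, its body's top is level with the rim
- bay_blue: the blue bay: fixed black socket block, 104 mm (x) by 54 mm (y) by 40 mm high, with blue strips on its rim and a blue floor. Origin: centre of its underside, 8 mm above the bench; x is the long direction of the recess; same yaw as the box
- mouth_blue (a point): centre of the mouth of the blue bay, at rim height (48 mm above the bench). Recess 71 mm (x) by 43 mm (y), mouth chamfered 3 mm. Its floor is a stiff contact carrier, at first 22 mm below the rim; pushed with over about 7 N it goes down 8 mm to a stop and stays. A module only set in stands 8 mm proud; fully home, its body's top is level with the rim
- bay_red: the red bay: fixed black socket block, 104 mm (x) by 54 mm (y) by 40 mm high, with red strips on its rim and a red floor. Origin: centre of its underside, 8 mm above the bench; x is the long direction of the recess; same yaw as the box
- mouth_red (a point): centre of the mouth of the red bay, at rim height (48 mm above the bench). Recess 71 mm (x) by 43 mm (y), mouth chamfered 3 mm. Its floor is a stiff contact carrier, at first 22 mm below the rim; pushed with over about 7 N it goes down 8 mm to a stop and stays. A module only set in stands 8 mm proud; fully home, its body's top is level with the rim
- bay_green: the green bay: fixed black socket block, 104 mm (x) by 54 mm (y) by 40 mm high, with green strips on its rim and a green floor. Origin: centre of its underside, 8 mm above the bench; x is the long direction of the recess; same yaw as the box
- mouth_green (a point): centre of the mouth of the green bay, at rim height (48 mm above the bench). Recess 71 mm (x) by 43 mm (y), mouth chamfered 3 mm. Its floor is a stiff contact carrier, at first 22 mm below the rim; pushed with over about 7 N it goes down 8 mm to a stop and stays. A module only set in stands 8 mm proud; fully home, its body's top is level with the rim
- mod_yellow: new yellow module, 140 g (always there): body 68 mm (x) by 40 mm (y) by 30 mm high, with a grip block on top in the middle, 36 mm (x) by 22 mm (y) by 24 mm high; 54 mm high in all. Origin: centre of its underside, z up. It fits either way round (half turn)
- mod_blue: new blue module, 140 g (may be absent): body 68 mm (x) by 40 mm (y) by 30 mm high, with a grip block on top in the middle, 36 mm (x) by 22 mm (y) by 24 mm high; 54 mm high in all. Origin: centre of its underside, z up. It fits either way round (half turn)
- mod_red: new red module, 140 g (may be absent): body 68 mm (x) by 40 mm (y) by 30 mm high, with a grip block on top in the middle, 36 mm (x) by 22 mm (y) by 24 mm high; 54 mm high in all. Origin: centre of its underside, z up. It fits either way round (half turn)
- mod_green: new green module, 140 g (always there): body 68 mm (x) by 40 mm (y) by 30 mm high, with a grip block on top in the middle, 36 mm (x) by 22 mm (y) by 24 mm high; 54 mm high in all. Origin: centre of its underside, z up. It fits either way round (half turn)
- old_1: burnt brown module, 140 g (may be absent), same shape as the new ones; at first it stands upright and loose in the yellow bay, 8 mm proud: body 68 mm (x) by 40 mm (y) by 30 mm high, with a grip block on top in the middle, 36 mm (x) by 22 mm (y) by 24 mm high; 54 mm high in all. Origin: centre of its underside, z up.
- old_2: burnt brown module, 140 g (may be absent), same shape as the new ones; at first it stands upright and loose in the green bay, 8 mm proud: body 68 mm (x) by 40 mm (y) by 30 mm high, with a grip block on top in the middle, 36 mm (x) by 22 mm (y) by 24 mm high; 54 mm high in all. Origin: centre of its underside, z up.
- cover: grey cover with an orange grip rib, 320 g, right way up. Hood 100 (x) by 222 (y) by 34 mm high, walls 4 mm, open below; rib in the middle of its top 16 (x) by 100 (y) by 24 mm high. End flanges, 8 mm thick, have a 17 mm square hole at y = +125 and -125 mm for the pegs. Origin: centre of its underside. Seated, it rests on the deck, origin over the box's, y along the box's y (either way round)
- scrap: red open scrap tray, fixed, 150 mm (x) by 130 mm (y) by 45 mm high, walls 4 mm. Origin: centre of its underside
- scrap_in (a point): centre of the scrap tray's inner floor
- tape: bystander: black roll of tape lying flat, 68 mm in diameter, 19 mm high; origin at the centre of its underside
- wrench: bystander: steel wrench, 180 mm, lying flat
- screwdriver: bystander: orange screwdriver, 200 mm, lying flat
- cleaner: bystander: spray can, 64 mm in diameter, 160 mm high, beyond the box
- jar: bystander: amber jar, 68 mm in diameter, 75 mm high, beyond the box
- pulley: bystander: steel pulley, 110 mm in diameter, 36 mm high, lying flat
Things that resemble listed ones, but are neither listed nor needed, are in the scene too. What is shaped like the old_2 but orange or pink is not meant.

How it is judged:
On the way, in this order (a step that is already met when the one before it is completed fails the run):
1. every burnt module present lies released in the scrap tray (x of old_1 in the frame of scrap_in between -0.07 and 0.07 m and y of old_1 in the frame of scrap_in between -0.06 and 0.06 m and z of each of old_1, old_2 in the frame of scrap_in below 0.045 m and contact force between each of old_1, old_2 and the fingers below 0.05 N and linear speed of each of old_1, old_2 below 0.05 m/s and x of old_2 in the frame of scrap_in between -0.07 and 0.07 m and y of old_2 in the frame of scrap_in between -0.06 and 0.06 m), for 0.2 s.
2. every new module present is flush in the bay of its colour (horizontal distance between mod_yellow and mouth_yellow below 0.005 m and z of mod_yellow in the frame of mouth_yellow below -0.0275 m and angle between the x axis of mod_yellow and the x axis of bay_yellow, either way round below 0.08 rad and angle between each of mod_yellow, mod_blue, mod_red, mod_green's own z axis and vertical below 0.06 rad and horizontal distance between mod_blue and mouth_blue below 0.005 m and z of mod_blue in the frame of mouth_blue below -0.0275 m and angle between the x axis of mod_blue and the x axis of bay_blue, either way round below 0.08 rad and horizontal distance between mod_red and mouth_red below 0.005 m and z of mod_red in the frame of mouth_red below -0.0275 m and angle between the x axis of mod_red and the x axis of bay_red, either way round below 0.08 rad and horizontal distance between mod_green and mouth_green below 0.005 m and z of mod_green in the frame of mouth_green below -0.0275 m and angle between the x axis of mod_green and the x axis of bay_green, either way round below 0.08 rad), for 0.2 s.
3. the cover is seated on the box, over both pegs (horizontal distance between cover and box below 0.006 m and z of cover in the frame of box between 0.044 and 0.051 m and angle between the y axis of cover and the y axis of box, either way round below 0.06 rad and angle between cover's own z axis and vertical below 0.03 rad), for 0.2 s.
At the end, for the whole second after the job is handed in: Burnt modules in the scrap tray; each new module present in its colour's bay within 5 mm and 0.08 rad, upright, at most 2.5 mm proud of the rim; cover on the deck over both pegs within 6 mm of the box's centre, under 3 mm off the deck, square to 0.06 rad, level to 0.03 rad; all released and at rest (all of step 1 and all of step 2 and all of step 3 and linear speed of cover below 0.02 m/s); the robot touches nothing.
It fails at once if another thing on the bench was shifted by more than 4 cm (distance of any of tape, wrench, screwdriver, cleaner, jar, pulley from where it was at the start of the episode above 0.04 m).
Of mod_blue, mod_red only 1 to 2 are there at a start; the rules pass over those that are not, and their reading is None.
Of old_1, old_2 only 1 to 2 are there at a start; the rules pass over those that are not, and their reading is None.
At some moment in a run one of mod_yellow, mod_blue, mod_red, mod_green, cover may be knocked a few centimetres aside while the robot is not near it.
Once in a run the grip may slacken for a moment while it holds something.
It also fails if it takes over 210 s, if anything falls off the work surface, if the arm or the gripper's body presses on something with over 40 N, if the wrist force passes 120 N, or if a joint passes its speed limit or range.

ROBOT

A 6-joint arm with a two-finger parallel gripper is mounted at the origin on the work surface. World frame = base frame: x ahead of the robot, y to its left, z up, the work surface at z = 0. Lengths are in m, angles in rad, forces in N, time in s.
With the tool pointing down it reaches from about 0.35 to 0.775 m from the base axis. Payload 5.5 kg.
Tool frame: the origin (TCP) lies at the very end of the fingers, on their centre line; the grasp point (between the pads) lies 19 mm behind it; x points along the fingers, y is the direction in which the jaws open and shut, and the axes are right-handed (so a half turn about x gives the same grasp; the last joint's range is limited). The gripper opens to 85 mm and grips with 20 to 120 N. Pads are 22 mm wide; open, the fingers measure 114 mm over their backs; the gripper's body (76 mm by 85 mm) begins 54 mm behind the grasp point. The pads swing forward as they close: fully open they stand 13 mm farther back than shut.
Start: joints at [-1.291, 0.313, 0.046, 1.304, 0, 1.431], TCP at [0.234, -0.525, 0.231] pointing down, gripper open.
Joint ranges: [-2.76, 2.76], [-0.86, 1.69], [-1.03, 1.26], [-2.2, 2.34], [-1.47, 1.5], [-3.14, 3.14]. Speed limits (rad/s): [2.57, 2.57, 3.14, 3.14, 3.14, 3.14].

INTERFACE

Orientations are given as a unit quaternion [w, x, y, z].
In Python, from workcell import readout, cams, env, finder gives the robot as it stands.
- The arm moves only by the tool drive_tool, never from a script. Its argument "moves" is a list that holds one entry, the list of rows, each a list of 7 numbers: the shift along the tool's x, y, z in m, then the turn, a rotation vector about the tool's x, y, z in rad, then the closure in counts, from 0 (fully open) to 255 (shut). A call has exactly 5 rows; each row is the pose to reach, as a shift and turn from the pose measured when the call began, along the tool's axes at that moment; what a row does not reach only later rows make up. A row lasts 1/8 s, in which the tool goes at most 62.5 mm and 10.7 degrees, less where a joint would pass 70% of its speed; a pose out of reach is approached as far as the arm can. A call with a gripper value outside its range is refused whole. The fingers move at their own pace and stop on an object; "squeeze" is the grip in N (left out, the last holds). Time passes only in rows, so rows that repeat a pose let the fingers close, or fill a call up. It gives the time, the measured TCP pose, the force and the opening at its end, in the units of the state.
- readout.get_state(): the state, without advancing time (a new reading comes with each control period).
- cams.read_camera(name): name is "scene" or "top"; returns the picture (480x640x3 uint8, blue, green, red); there is no depth.
- cams.camera_params(name): a dict with "mtx" (3x3 intrinsics, pixels), "dist" ([k1, k2, p1, p2, k3] as OpenCV has them; the pictures are not rectified), "R" (3x3) and "t" (3): a world point X has camera coordinates R X + t. Camera axes: x right, y down, z forward; pixel columns grow to the right and rows downward; lengths in m; the calibration is good to about 2 mm. A picture is of the moment at which its call begins. camera_params takes no time and is no camera call.
- env.hand_in(): hands the job in, once; it reports no verdict.
Trained networks look in the newest picture that a camera, given by its name, has taken for a name from the list of things; names that differ only in an ending like _2 or _b are one class to them, and where a whole thing is asked for, a point or a joint stands for the part that bears it (a point fixed in the world has none). Each returns a list of dicts, best first, with "conf" (0 to 1); they miss things now and then, are a little off and sometimes report something else, mostly with a low value. They report only what shows in the picture. A call takes as long as a camera call. They do not tell look-alikes from the thing itself.
- finder.regions_of(camera, name): "pixels" (480x640 bool, what is visible of it) and "point" ([column, row] in pixels, amid what is visible of it).
The state is a dict: "clock": time; "joint_pos": joint angles; "qvel": joint speeds; "tau": joint torques, N m; "tcp_pos": TCP position; "orientation": TCP orientation; "wrist_force": force on the tool from outside, world axes, zero at the start; "ft_torque": the same for the moment, N m; "finger_gap": finger opening in m.
Only numpy, scipy, OpenCV 4.12 (cv2) and the standard library are available. Lean on these libraries where they do the work, as an engineer would, in place of code of your own. Each camera call takes 0.05 s, during which the arm holds its last target.

## Working session

There is one attempt and no reset: what is moved stays moved. The work goes in short steps, Python scripts to look and compute and a tool call to move; the robot and the scene stay as the last step left them, time stands still between calls to the robot, and variables do not carry over. Pictures are saved under pics/ and viewed, and the job is handed in when it is done.

Besides the shell and the picture viewer there is one more tool, called after "Request:" as name(argument=value, ...) on one line, values as JSON. drive_tool: Moves the arm, as the interface text tells. Its arguments: {"type":"object","properties":{"moves":{"type":"array"},"squeeze":{"type":"number"}},"required":["moves"]}

```bash
ls; mkdir -p pics; python3 - <<'E'
from workcell import readout,cams,env,finder
import cv2
print(readout.get_state())
for n in ("scene","top"):
    im=cams.read_camera(n); cv2.imwrite(f"pics/{n}0.png",im)
    print(n,cams.camera_params(n))
E
```

```text
pics
{'clock': 0.0, 'joint_pos': array([-1.29059508e+00,  3.14011421e-01,  4.49621590e-02,  1.30361081e+00,
        2.67491605e-05,  1.43124184e+00]), 'qvel': array([ 0.00117569, -0.00073485,  0.00091977,  0.00098186, -0.00021264,
       -0.00018918]), 'tau': array([ 2.74683218e-03, -4.80626678e+01,  2.98533726e+01,  1.91888673e-02,
        6.96266102e-05, -1.28440294e-05]), 'tcp_pos': array([ 0.23421049, -0.52456589,  0.23039574]), 'orientation': array([-0.1466609 , -0.69155313, -0.14797684,  0.69162686]), 'wrist_force': array([-0.0972868 ,  0.42860813, -0.44324097]), 'ft_torque': array([-0.04486007, -0.02438897, -0.02561644]), 'finger_gap': 0.0852402851825278}
scene {'mtx': array([[433.63902255,   0.        , 322.08927241],
       [  0.        , 433.63902255, 242.92086673],
       [  0.        ,   0.        ,   1.        ]]), 'dist': array([-0.10503784,  0.        ,  0.        ,  0.        ,  0.        ]), 'R': array([[ 4.10369568e-01,  9.11918957e-01, -7.95816190e-04],
       [ 6.35271165e-01, -2.86502101e-01, -7.17179959e-01],
       [-6.54238003e-01,  2.93803271e-01, -6.96887561e-01]]), 't': array([-0.23654875, -0.33102222,  1.29028539])}
top {'mtx': array([[439.78597286,   0.        , 321.86805655],
       [  0.        , 439.78597286, 237.4744918 ],
       [  0.        ,   0.        ,   1.        ]]), 'dist': array([0.02676317, 0.        , 0.        , 0.        , 0.        ]), 'R': array([[ 0.01516146, -0.99985943, -0.00715897],
       [-0.99561782, -0.0144356 , -0.09239468],
       [ 0.09227834,  0.00852844, -0.99569673]]), 't': array([0.01917565, 0.56518132, 0.87248034])}
```

View pics/scene0.png

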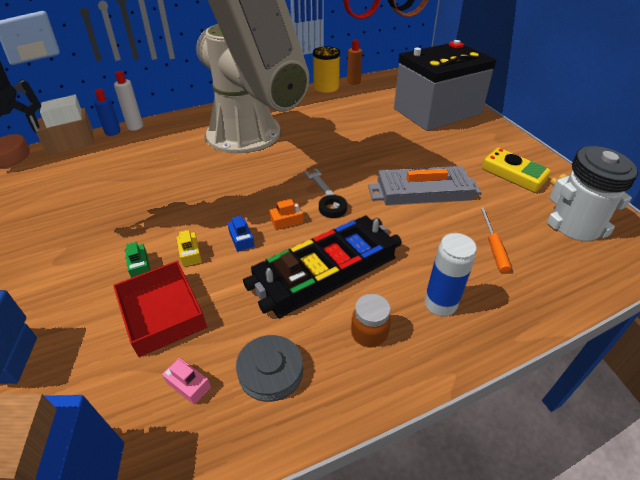

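View pics/top0.png

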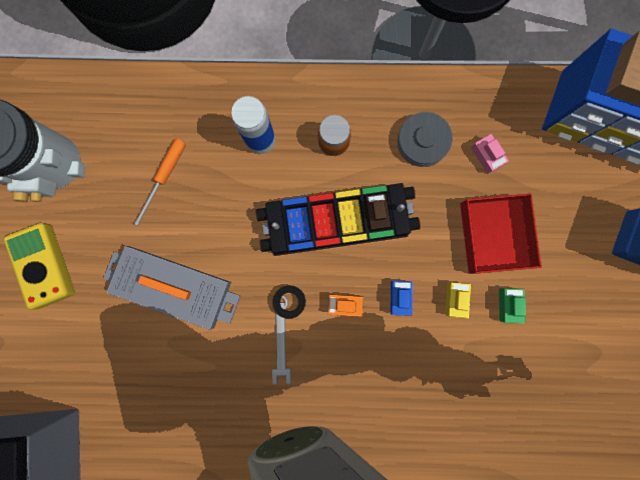

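```bash
cat > h.py <<'E'
import numpy as np,cv2
from scipy.optimize import minimize
from scipy.spatial.transform import Rotation as Rn
P={}
def par(c):
    if c not in P:
        from workcell import cams
        P[c]=cams.camera_params(c)
    return P[c]
def proj(c,X):
    p=par(c); r,_=cv2.Rodrigues(p["R"])
    return cv2.projectPoints(np.asarray(X,float).reshape(-1,1,3),r,p["t"],p["mtx"],p["dist"])[0].reshape(-1,2)
def back(c,uv,z):
    p=par(c); n=cv2.undistortPoints(np.array(uv,float).reshape(-1,1,2),p["mtx"],p["dist"]).reshape(-1,2)
    d=np.c_[n,np.ones(len(n))]@p["R"]; o=-p["R"].T@p["t"]
    return o+d*((z-o[2])/d[:,2])[:,None]
def bx(cx,cy,z0,sx,sy,h):
    return np.array([[cx+a*sx/2,cy+b*sy/2,z0+k*h] for a in(-1,1) for b in(-1,1) for k in(0,1)])
MOD=[bx(0,0,0,.068,.040,.030),bx(0,0,.03,.036,.022,.024)]
COV=[bx(0,0,0,.1,.222,.034),bx(0,0,.034,.016,.1,.024),bx(0,.128,0,.034,.034,.008),bx(0,-.128,0,.034,.034,.008)]
BOX=[bx(0,y,.008,.104,.054,.040) for y in(-.081,-.027,.027,.081)]
SCR=[bx(0,0,0,.15,.13,.045)]
def sil(c,parts,x,y,z,yaw,S=4):
    # antialiased: drawn at S times the size
    m=np.zeros((480*S,640*S),np.uint8); R=Rn.from_euler('z',yaw).as_matrix()
    for q in parts:
        u=proj(c,q@R.T+[x,y,z]); u=(u+.5)*S-.5
        cv2.fillConvexPoly(m,cv2.convexHull(np.round(u).astype(np.int32)),255)
    return cv2.resize(m,(640,480),interpolation=cv2.INTER_AREA)/255.
def fit(masks,parts,p0,z=0.,dyaw=.3):
    def f(p):
        s=0
        for c,m in masks.items():
            g=sil(c,parts,p[0],p[1],z,p[2]); s+=1-np.minimum(g,m).sum()/max(1,np.maximum(g,m).sum())
        return s/len(masks)
    best=None
    for d in (-dyaw,0,dyaw):
        a=np.array([p0[0],p0[1],p0[2]+d])
        r=minimize(f,a,method='Nelder-Mead',options=dict(initial_simplex=a+np.array([[0,0,0],[.015,0,0],[0,.015,0],[0,0,.2]]),xatol=2e-4,fatol=1e-4,maxiter=150))
        if best is None or r.fun<best.fun: best=r
    return best.x,best.fun
def regs(c,n):
    from workcell import finder
    return finder.regions_of(c,n)
def goto(pos,yaw=None,st=None):
    """shift and rotvec in tool axes to put TCP at pos, pointing down, jaws (tool y) along world direction yaw"""
    from workcell import readout
    st=st or readout.get_state()
    R=Rn.from_quat(np.roll(st["orientation"],-1)).as_matrix()
    sh=R.T@(np.array(pos)-st["tcp_pos"])
    cur=np.arctan2(R[1,1],R[0,1])
    rv=np.zeros(3)
    if yaw is not None:
        d=(yaw-cur+np.pi/2)%np.pi-np.pi/2
        yy=cur+d; xt=np.array([0,0,-1.]); yt=np.array([np.cos(yy),np.sin(yy),0]); T=np.c_[xt,yt,np.cross(xt,yt)]
        rv=Rn.from_matrix(R.T@T).as_rotvec()
    print("shift",np.round(sh,4),"rot",np.round(rv,4),"n rows",max(np.linalg.norm(sh)/.0625,np.linalg.norm(rv)/.1867).round(1),"cur jaw yaw",cur.round(4),'j6',st['joint_pos'][5].round(2))
E
python3 - <<'E'
from h import *
from workcell import cams
import cv2
ims={c:cams.read_camera(c) for c in("scene","top")}
A={}
for n in ["old_1","mod_yellow","mod_blue","mod_green","mod_red","cover","scrap","box","bay_green"]:
    for c in ims:
        rs=regs(c,n)
        for i,r in enumerate(rs[:4]):
            print(n,c,round(r["conf"],2),np.round(r["point"]),int(r["pixels"].sum()))
            A[f"{n}.{c}.{i}"]=r["pixels"]
np.savez_compressed("masks0.npz",**A)
E
```

```text
old_1 scene 0.63 [292. 271.] 751
old_1 scene 0.55 [189. 383.] 1264
old_1 top 0.93 [379. 212.] 728
old_1 top 0.9 [345. 303.] 675
old_1 top 0.75 [490. 152.] 854
old_1 top 0.44 [375. 229.] 584
mod_yellow scene 0.6 [189. 250.] 650
mod_yellow top 0.96 [459. 299.] 808
mod_blue scene 0.75 [240. 236.] 637
mod_blue top 0.74 [400. 294.] 713
mod_blue top 0.21 [385. 201.] 707
mod_green scene 0.82 [134. 258.] 706
mod_green scene 0.68 [501. 256.] 424
mod_green top 0.91 [508. 303.] 971
mod_green top 0.6 [424. 141.] 2306
mod_red scene 0.46 [318. 181.] 255
mod_red scene 0.28 [449. 272.] 2804
mod_red scene 0.26 [239. 234.] 646
mod_red top 0.49 [351. 216.] 1393
mod_red top 0.21 [497. 234.] 5401
cover scene 0.68 [425. 185.] 3474
cover top 0.56 [169. 284.] 6469
cover top 0.34 [459. 298.] 824
cover top 0.29 [351. 216.] 1452
scrap scene 0.65 [159. 312.] 5702
scrap top 0.58 [510. 304.] 891
scrap top 0.57 [501. 233.] 5374
box scene 0.33 [423. 186.] 3535
box top 0.81 [344. 244.] 2598
bay_green scene 0.56 [297. 286.] 692
bay_green top 0.97 [392. 213.] 493
```

```bash
python3 - <<'E'
from h import *
A=np.load("masks0.npz")
for n,pt in [("mod_blue",(400,297)),("mod_yellow",(459,299)),("mod_green",(511,303))]:
    x0=back("top",[pt],.03)[0]
    for cs in (("top","scene"),("top",),("scene",)):
        p,f=fit({c:A[f"{n}.{c}.0"].astype(float) for c in cs},MOD,[x0[0],x0[1],0])
        print(n,cs,p.round(4),round(f,3))
x0=back("top",[(172,286)],.02)[0]
for cs in (("top","scene"),("top",),("scene",)):
    p,f=fit({c:A[f"cover.{c}.0"].astype(float) for c in cs},COV,[x0[0],x0[1],-.35]); print("cover",cs,p.round(4),round(f,3))
x0=back("top",[(500,234)],.02)[0]
p,f=fit({"top":A["scrap.top.1"].astype(float),"scene":A["scrap.scene.0"].astype(float)},SCR,[x0[0],x0[1],0]);print("scrap",p.round(4),f)
# box: pegs tops, and coarse
im=cv2.imread("pics/top0.png")
cv2.imwrite("pics/boxcrop.png",cv2.resize(im[170:270,240:440],None,fx=4,fy=4,interpolation=cv2.INTER_CUBIC))
im=cv2.imread("pics/scene0.png")
cv2.imwrite("pics/boxcrop2.png",cv2.resize(im[200:330,230:420],None,fx=4,fy=4,interpolation=cv2.INTER_CUBIC))
E
```

```text
mod_blue ('top', 'scene') [ 0.4454 -0.1363  0.0082] 0.112
mod_blue ('top',) [ 0.4455 -0.1339  0.0187] 0.074
mod_blue ('scene',) [ 4.461e-01 -1.374e-01  4.000e-04] 0.065
mod_yellow ('top', 'scene') [ 0.4443 -0.2516 -0.0758] 0.079
mod_yellow ('top',) [ 0.4443 -0.2501 -0.0757] 0.056
mod_yellow ('scene',) [ 0.4448 -0.2522 -0.0712] 0.08
mod_green ('top', 'scene') [ 0.4345 -0.3593 -0.0245] 0.088
mod_green ('top',) [ 0.4347 -0.3581 -0.0263] 0.051
mod_green ('scene',) [ 0.429  -0.3601 -0.0223] 0.088
cover ('top', 'scene') [ 0.4605  0.3348 -0.3225] 0.073
cover ('top',) [ 0.4603  0.3364 -0.3242] 0.075
cover ('scene',) [ 0.461   0.3333 -0.3178] 0.059
scrap [ 0.5782 -0.3358  0.1075] 0.0377455411772562
```

View pics/boxcrop.png

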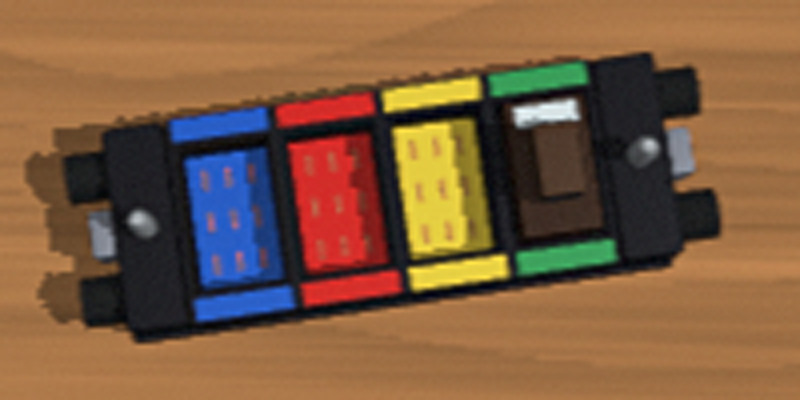

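View pics/boxcrop2.png

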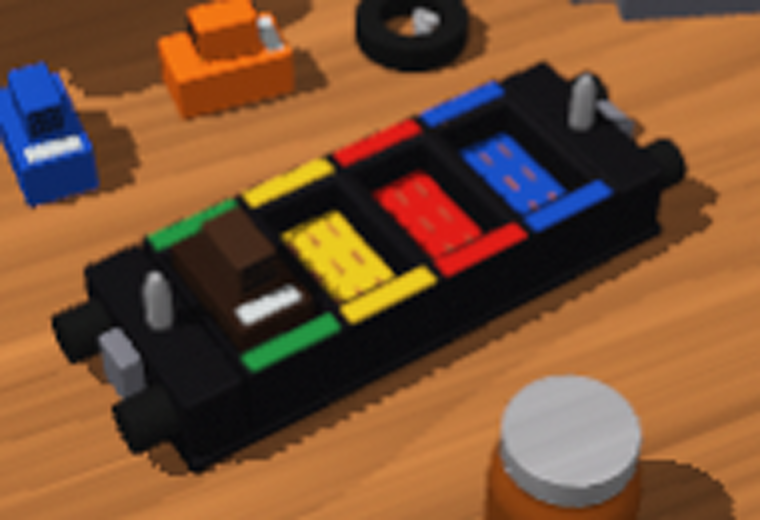

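```bash
cat >> h.py <<'E'
HSV={"blue":((105,120,60),(125,255,255)),"yellow":((22,120,90),(33,255,255)),"green":((55,100,40),(85,255,255)),"red":((0,0,0),(0,0,0))}
def cmask(im,col):
    h=cv2.cvtColor(im,cv2.COLOR_BGR2HSV)
    if col=="red": return ((cv2.inRange(h,(0,190,70),(5,255,255))|cv2.inRange(h,(175,190,70),(180,255,255)))>0).astype(np.uint8)
    return (cv2.inRange(h,*HSV[col])>0).astype(np.uint8)
def boxfit(im,c,win):
    x0,x1,y0,y1=win; out={}
    for col in HSV:
        m=np.zeros((480,640),np.uint8); m[y0:y1,x0:x1]=cmask(im,col)[y0:y1,x0:x1]
        n,l,s,ce=cv2.connectedComponentsWithStats(m)
        out[col]=[(int(s[i,4]),ce[i].round(2).tolist()) for i in range(1,n) if s[i,4]>25]
    return out
E
python3 - <<'E'
from h import *
for c,w in (("top",(250,425,175,265)),("scene",(240,405,210,320))):
    im=cv2.imread(f"pics/{c}0.png")
    r=boxfit(im,c,w)
    for k in r: print(c,k,r[k])
E
```

```text
top blue [(158, [294.3, 200.9]), (631, [297.92, 224.0]), (172, [300.69, 245.42])]
top yellow [(157, [347.62, 193.02]), (626, [349.95, 216.61]), (158, [354.22, 237.65])]
top green [(155, [374.13, 189.45]), (174, [381.07, 233.84])]
top red [(124, [320.89, 196.94]), (603, [324.14, 220.24]), (126, [327.5, 241.5])]
scene blue [(261, [245.39, 235.81]), (88, [345.23, 225.76]), (378, [362.01, 245.44])]
scene yellow [(106, [301.58, 245.36]), (440, [318.27, 266.73])]
scene green [(83, [276.19, 256.48]), (154, [302.0, 285.32])]
scene red [(100, [323.68, 235.36]), (451, [340.27, 255.53])]
```

```bash
python3 - <<'E'
from h import *
S={"blue":((294.3,200.9),(300.69,245.42)),"red":((320.89,196.94),(327.5,241.5)),"yellow":((347.62,193.02),(354.22,237.65)),"green":((374.13,189.45),(381.07,233.84))}
X=np.array([back("top",S[k],.048)[:,:2] for k in S])
mid=X.mean(1); print("strip sep",np.linalg.norm(X[:,0]-X[:,1],axis=1).round(4)); print(dict(zip(S,mid.round(4))), np.linalg.norm(np.diff(mid,axis=0),axis=1).round(4))
c=mid.mean(0); d=(mid[0]+mid[1]-mid[2]-mid[3]); yw=np.arctan2(-d[0],d[1]); print("box",c.round(4),"yaw",yw)
R=Rn.from_euler('z',yw).as_matrix()
q=lambda x,y,z:R@[x,y,0]+[c[0],c[1],z]
sx=np.linalg.norm(X[:,0]-X[:,1],axis=1).mean()/2
print("scene pred far/near strips: blue",proj("scene",[q(-sx,.081,.048)]),"red",proj("scene",[q(-sx,.027,.048)]),"yel",proj("scene",[q(-sx,-.027,.048)]),"gr",proj("scene",[q(-sx,-.081,.048),q(sx,-.081,.048)]))
print("peg tops top-cam",proj("top",[q(0,.125,.078),q(0,-.125,.078)]),"scene",proj("scene",[q(0,.125,.078),q(0,-.125,.078)]))
# modules with colour masks
for col,n,w in (("blue","mod_blue",0),("yellow","mod_yellow",0),("green","mod_green",0)):
    A=np.load("masks0.npz"); M={}
    for c_ in("top","scene"):
        im=cv2.imread(f"pics/{c_}0.png"); reg=cv2.dilate(A[f"{n}.{c_}.0"].astype(np.uint8),np.ones((7,7)))
        m=cmask(im,col); h=cv2.cvtColor(im,cv2.COLOR_BGR2HSV); m|=((h[...,1]<60)&(h[...,2]>120)).astype(np.uint8)
        m=cv2.morphologyEx(m*reg,cv2.MORPH_CLOSE,np.ones((3,3))); M[c_]=m.astype(float)
        cv2.imwrite(f"pics/m_{n}_{c_}.png",m*255)
    for cs in (("top","scene"),("top",),("scene",)):
        p,f=fit({k:M[k] for k in cs},MOD,[.44,{"blue":-.136,"yellow":-.251,"green":-.359}[col],0]); print(n,cs,p.round(4),round(f,3))
E
```

```text
strip sep [0.0907 0.0909 0.091  0.0906]
{'blue': array([0.5911, 0.0766]), 'red': array([0.5998, 0.0233]), 'yellow': array([ 0.6084, -0.0301]), 'green': array([ 0.6166, -0.0834])} [0.054  0.0541 0.0539]
box [ 0.6039 -0.0034] yaw 0.1584430602413657
scene pred far/near strips: blue [[346.08798664 224.88656268]] red [[324.88802676 234.43610782]] yel [[302.65322322 244.45649168]] gr [[279.35367233 254.96188414]
 [303.3959967  284.34132349]]
peg tops top-cam [[273.94927271 224.31277647]
 [401.9606477  205.86104746]] scene [[376.90962395 218.47535643]
 [269.35881368 267.86733841]]
mod_blue ('top', 'scene') [ 0.4456 -0.1365 -0.0165] 0.094
mod_blue ('top',) [ 0.4456 -0.1361  0.0163] 0.054
mod_blue ('scene',) [ 0.4446 -0.1372 -0.0346] 0.114
mod_yellow ('top', 'scene') [ 0.4434 -0.252  -0.063 ] 0.099
mod_yellow ('top',) [ 0.4435 -0.2499 -0.0836] 0.049
mod_yellow ('scene',) [ 0.4433 -0.2527 -0.0606] 0.1
mod_green ('top', 'scene') [ 0.434  -0.3601 -0.0048] 0.15
mod_green ('top',) [ 0.4338 -0.3584  0.0055] 0.109
mod_green ('scene',) [ 0.4263 -0.3615  0.0297] 0.166
```

```bash
python3 - <<'E'
from h import *
goto([.6165,-.0845,.12],.158)
goto([.6165,-.0845,.058],.158)
E
```

```text
shift [ 0.1113 -0.2467 -0.5286] rot [-1.309e+00  1.000e-04 -1.000e-04] n rows 9.5 cur jaw yaw -1.151 j6 1.43
shift [ 0.1733 -0.2467 -0.5286] rot [-1.309e+00  1.000e-04 -1.000e-04] n rows 9.7 cur jaw yaw -1.151 j6 1.43
```

Request:
drive_tool(moves=[[[0,-0.024,-0.052,-0.13,0,0,0],[0,-0.048,-0.104,-0.26,0,0,0],[0,-0.072,-0.156,-0.39,0,0,0],[0,-0.096,-0.208,-0.52,0,0,0],[0,-0.12,-0.26,-0.65,0,0,0]]])

```text
clock: 1.72
tcp_pos: [0.4239, -0.3082, 0.2315]
orientation: [0.362, 0.608, 0.361, -0.608]
wrist_force: [1.1, -0.8, 0.2]
finger_gap: 0.0855
```

```bash
python3 - <<'E'
from h import *
goto([.6165,-.0845,.12],.158)
E
```

```text
shift [ 0.1115  0.0626 -0.2884] rot [-6.549e-01  5.000e-04 -6.000e-04] n rows 5.0 cur jaw yaw -0.4969 j6 1.29
```

Request:
drive_tool(moves=[[[0.01,0.012,-0.058,-0.14,0,0,0],[0.03,0.024,-0.115,-0.28,0,0,0],[0.05,0.037,-0.173,-0.42,0,0,0],[0.07,0.05,-0.23,-0.56,0,0,0],[0.09,0.0626,-0.2884,-0.655,0,0,0]]], squeeze=60)

```text
clock: 2.35
tcp_pos: [0.6175, -0.0834, 0.1412]
orientation: [0.539, 0.458, 0.538, -0.458]
wrist_force: [0.7, -0.2, 0.2]
finger_gap: 0.0853
```

```bash
python3 - <<'E'
from h import *
goto([.6165,-.0845,.058],.158)
from workcell import cams
im=cams.read_camera("top");cv2.imwrite("pics/t1.png",cv2.resize(im[100:340,220:540],None,fx=2.4,fy=2.4,interpolation=cv2.INTER_CUBIC))
E
```

```text
shift [ 0.0832 -0.0012  0.0008] rot [ 0.0034  0.0012 -0.0011] n rows 1.3 cur jaw yaw 0.1614 j6 1.15
```

View pics/t1.png

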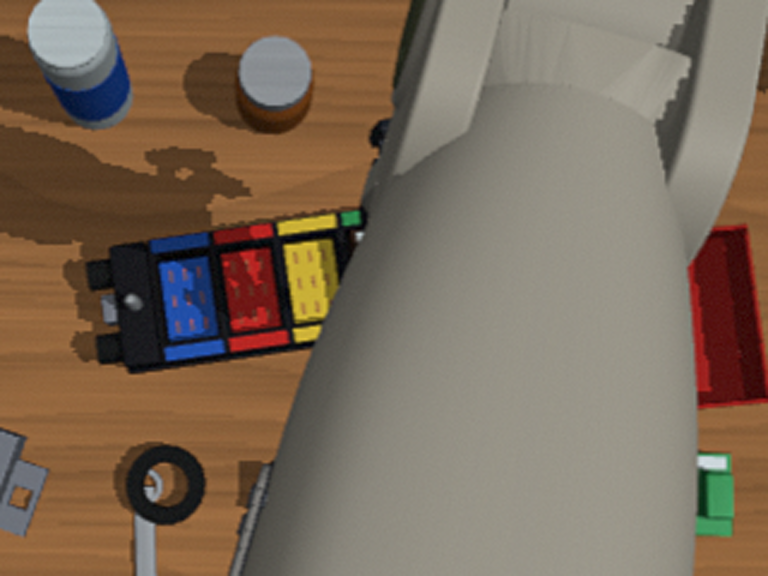

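Request:
drive_tool(moves=[[[0.04,-0.001,0.001,0,0,0,0],[0.075,-0.001,0.001,0,0,0,0],[0.083,-0.001,0.001,0,0,0,0],[0.083,-0.001,0.001,0,0,0,255],[0.083,-0.001,0.001,0,0,0,255]]])

```text
clock: 3.02
tcp_pos: [0.6207, -0.0789, 0.0567]
orientation: [0.541, 0.458, 0.54, -0.454]
wrist_force: [-0.3, 0.7, 0.9]
finger_gap: 0.0516
```

Request:
drive_tool(moves=[[[0,0,0,0,0,0,255],[0,0,0,0,0,0,255],[-0.01,0,0,0,0,0,255],[-0.04,0,0,0,0,0,255],[-0.08,0,0,0,0,0,255]]])

```text
clock: 3.65
tcp_pos: [0.6206, -0.0791, 0.1379]
orientation: [0.541, 0.458, 0.54, -0.454]
wrist_force: [0.1, 0.6, -1.5]
finger_gap: 0.0349
```

```bash
python3 - <<'E'
from h import *
from workcell import cams
im=cams.read_camera("scene");cv2.imwrite("pics/s2.png",cv2.resize(im[100:340,160:480],None,fx=2.4,fy=2.4,interpolation=cv2.INTER_CUBIC))
goto([.578,-.336,.16],.1075)
E
```

```text
shift [-0.016  -0.0881  0.2448] rot [ 0.0619  0.0012 -0.0136] n rows 4.2 cur jaw yaw 0.1694 j6 1.14
```

View pics/s2.png

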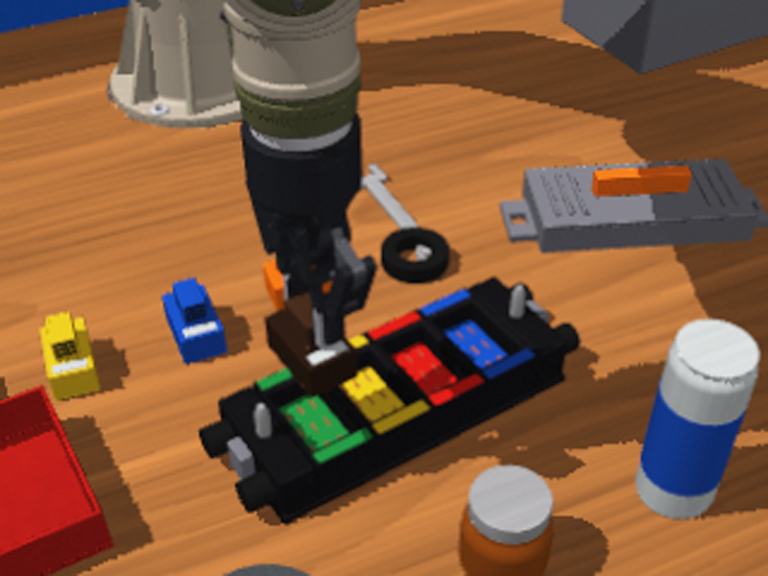

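Request:
drive_tool(moves=[[[-0.016,-0.02,0.05,0.02,0,-0.01,255],[-0.016,-0.04,0.11,0.04,0,-0.01,255],[-0.016,-0.066,0.17,0.06,0,-0.0136,255],[-0.01,-0.084,0.23,0.062,0,-0.0136,255],[0,-0.088,0.245,0.062,0,-0.0136,255]]])

```text
clock: 4.32
tcp_pos: [0.5786, -0.3411, 0.1455]
orientation: [0.527, 0.473, 0.523, -0.474]
wrist_force: [0.4, 0.5, -0.5]
finger_gap: 0.0346
```

```bash
python3 - <<'E'
from h import *
goto([.578,-.336,.044],.1075)
E
```

```text
shift [ 0.1015 -0.0004 -0.0056] rot [-0.0045  0.0048 -0.0035] n rows 1.6 cur jaw yaw 0.103 j6 0.82
```

Request:
drive_tool(moves=[[[0.04,0,-0.005,0,0,0,255],[0.08,0,-0.005,0,0,0,255],[0.1,0,-0.005,0,0,0,255],[0.1,0,-0.005,0,0,0,255],[0.1,0,-0.005,0,0,0,0]]])

```text
clock: 4.95
tcp_pos: [0.5797, -0.3368, 0.0472]
orientation: [0.528, 0.473, 0.522, -0.473]
wrist_force: [0.1, 0.1, -0.3]
finger_gap: 0.0521
```

Request:
drive_tool(moves=[[[0,0,0,0,0,0,0],[0,0,0,0,0,0,0],[-0.03,0,0,0,0,0,0],[-0.07,0,0,0,0,0,0],[-0.12,0,0,0,0,0,0]]])

```text
clock: 5.58
tcp_pos: [0.5785, -0.3358, 0.1681]
orientation: [0.528, 0.473, 0.523, -0.474]
wrist_force: [0.4, -1.5, 0.6]
finger_gap: 0.0854
```

```bash
python3 - <<'E'
from h import *
from workcell import cams
im=cams.read_camera("scene");cv2.imwrite("pics/s3.png",cv2.resize(im[180:420,80:400],None,fx=2.4,fy=2.4,interpolation=cv2.INTER_CUBIC))
goto([.444,-.251,.16],-.07)
E
```

```text
shift [ 0.0139 -0.1278 -0.1008] rot [ 0.1737  0.0125 -0.0146] n rows 2.6 cur jaw yaw 0.1037 j6 0.82
```

View pics/s3.png

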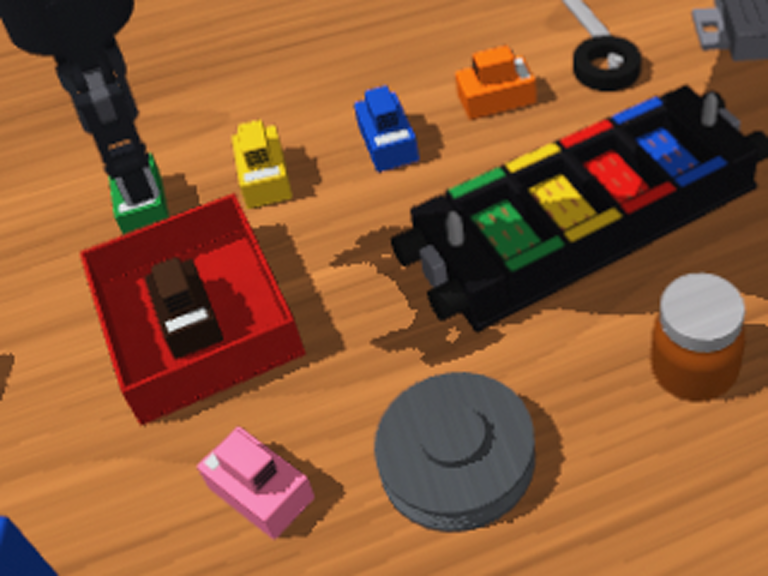

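```bash
python3 - <<'E'
from h import *
goto([.434,-.3592,.12],-.012)
E
```

```text
shift [ 0.055  -0.1495  0.0053] rot [ 0.1157  0.0129 -0.0143] n rows 2.5 cur jaw yaw 0.1037 j6 0.82
```

Request:
drive_tool(moves=[[[0,-0.05,0.002,0.04,0.005,-0.005,0],[0.02,-0.1,0.004,0.08,0.01,-0.01,0],[0.055,-0.1495,0.0053,0.116,0.013,-0.014,0],[0.055,-0.1495,0.0053,0.116,0.013,-0.014,0],[0.055,-0.1495,0.0053,0.116,0.013,-0.014,0]]])

```text
clock: 6.25
tcp_pos: [0.4345, -0.3601, 0.121]
orientation: [0.498, 0.503, 0.496, -0.503]
wrist_force: [0.3, -0.2, 1.1]
finger_gap: 0.0853
```

```bash
python3 - <<'E'
from h import *
from workcell import cams
im=cams.read_camera("scene");cv2.imwrite("pics/s4.png",cv2.resize(im[180:300,80:240],None,fx=4,fy=4,interpolation=cv2.INTER_CUBIC))
goto([.434,-.3592,.034],-.012)
E
```

```text
shift [ 0.0876 -0.0018 -0.0015] rot [-0.0001  0.0026 -0.0031] n rows 1.4 cur jaw yaw -0.0121 j6 0.75
```

View pics/s4.png

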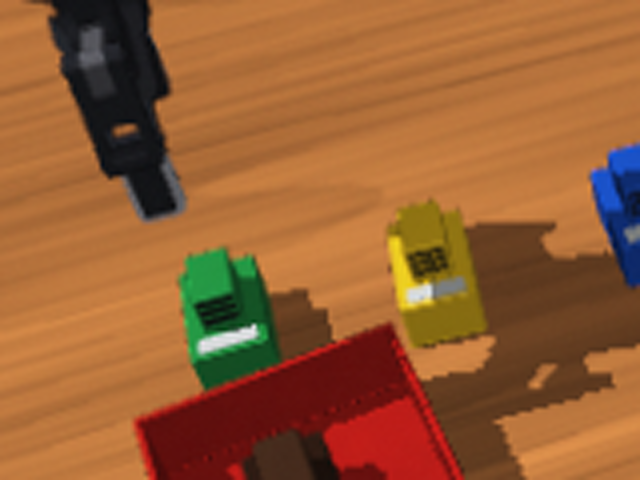

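```bash
python3 - <<'E'
from h import *
print((proj("scene",[[.434+.05,-.36,.132],[.434+.05,-.371,.132],[.434+.05,-.349,.132]])-[80,180])*4)
E
```

```text
[[168.60401026 218.76560693]
 [144.52850643 225.57698134]
 [192.59571039 211.9923191 ]]
```

Request:
drive_tool(moves=[[[0.05,-0.002,-0.001,0,0.002,-0.003,0],[0.08,-0.002,-0.001,0,0.002,-0.003,0],[0.087,-0.002,-0.001,0,0.002,-0.003,0],[0.087,-0.002,-0.001,0,0.002,-0.003,0],[0.087,-0.002,-0.001,0,0.002,-0.003,255]]], squeeze=80)

```text
clock: 6.92
tcp_pos: [0.4352, -0.3609, 0.0363]
orientation: [-0.498, -0.503, -0.496, 0.503]
wrist_force: [-0.1, 0.1, 0.2]
finger_gap: 0.07
```

Request:
drive_tool(moves=[[[0,0,0,0,0,0,255],[0,0,0,0,0,0,255],[0,0,0,0,0,0,255],[-0.04,0,0,0,0,0,255],[-0.1,0,0,0,0,0,255]]])

```text
clock: 7.55
tcp_pos: [0.4335, -0.3591, 0.1353]
orientation: [-0.497, -0.503, -0.498, 0.503]
wrist_force: [1.2, -1.2, -0.4]
finger_gap: 0.0337
```

```bash
python3 - <<'E'
from h import *
from workcell import cams
for c in("scene","top"): cv2.imwrite(f"pics/{c}5.png",cams.read_camera(c))
goto([.6165,-.0834,.15],.158)
E
```

```text
shift [-0.0083  0.1756 -0.2822] rot [-0.1697  0.0121 -0.0091] n rows 5.3 cur jaw yaw -0.0116 j6 0.75
```

View pics/scene5.png

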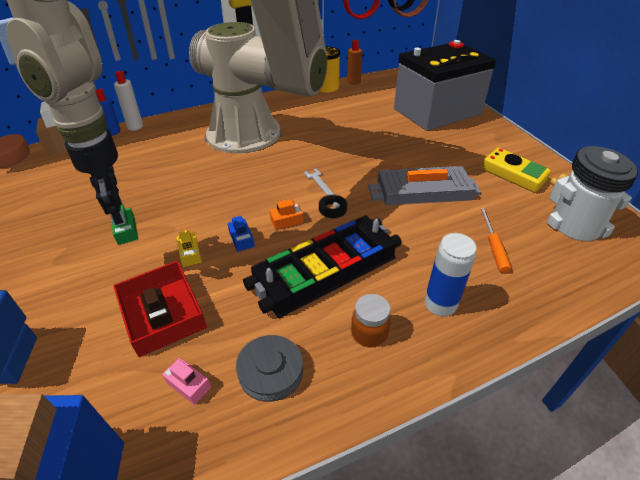

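View pics/top5.png

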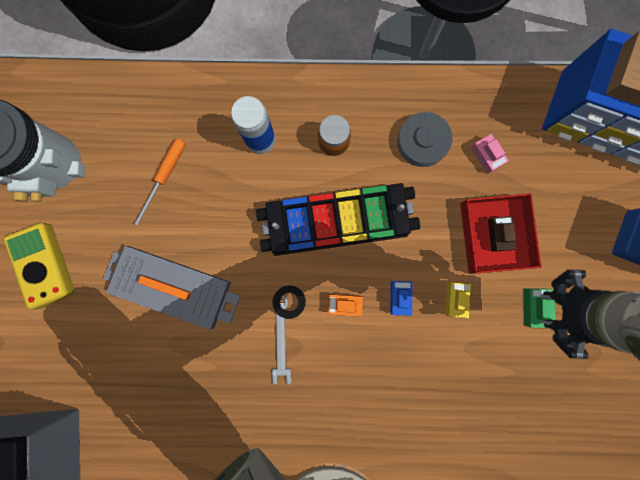

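Request:
drive_tool(moves=[[[-0.01,0.035,-0.055,-0.034,0.002,-0.002,255],[-0.01,0.07,-0.11,-0.07,0.005,-0.004,255],[-0.01,0.105,-0.165,-0.1,0.007,-0.006,255],[-0.01,0.14,-0.225,-0.14,0.01,-0.008,255],[-0.01,0.17,-0.274,-0.17,0.012,-0.009,255]]])

```text
clock: 8.28
tcp_pos: [0.6054, -0.0991, 0.1511]
orientation: [0.538, 0.459, 0.538, -0.459]
wrist_force: [1.5, -1.0, -1.0]
finger_gap: 0.0339
```

```bash
python3 - <<'E'
from h import *
goto([.6165,-.0834,.12],.158)
E
```

```text
shift [ 0.0311  0.0134 -0.0137] rot [ 0.0012 -0.0001  0.0005] n rows 0.6 cur jaw yaw 0.1592 j6 1.12
```

Request:
drive_tool(moves=[[[0.01,0.0134,-0.0137,0,0,0,255],[0.02,0.0134,-0.0137,0,0,0,255],[0.03,0.0134,-0.0137,0,0,0,255],[0.03,0.0134,-0.0137,0,0,0,255],[0.03,0.0134,-0.0137,0,0,0,255]]])

```text
clock: 8.9
tcp_pos: [0.6161, -0.0848, 0.1213]
orientation: [0.538, 0.459, 0.538, -0.459]
wrist_force: [0.8, -0.1, -1.8]
finger_gap: 0.0339
```

```bash
python3 - <<'E'
from h import *
from workcell import cams
im=cams.read_camera("scene");cv2.imwrite("pics/s6.png",cv2.resize(im[190:320,230:400],None,fx=4.5,fy=4.5,interpolation=cv2.INTER_CUBIC)); cv2.imwrite("pics/s6f.png",im)
goto([.6165,-.0834,.07],.158)
from workcell import readout; st=readout.get_state(); print(st['tcp_pos'])
m=np.zeros((480,640),np.uint8); m[200:275,250:330]=cmask(im,"green")[200:275,250:330]
for dz in (.030,.034,.038):
    g=sil("scene",MOD,*(st['tcp_pos']-[0,0,dz]),.158); ys,xs=np.nonzero(g>.5); print(dz,xs.min(),xs.max(),ys.min(),ys.max())
n,l,s,ce=cv2.connectedComponentsWithStats(m); print(s,ce)
E
```

```text
shift [ 0.0516  0.0003 -0.0012] rot [-0.0005  0.0003 -0.0001] n rows 0.8 cur jaw yaw 0.1575 j6 1.15
[ 0.61641382 -0.08460656  0.12157358]
0.03 270 308 224 269
0.034 270 308 226 270
0.038 270 308 228 272
[[     0      0    640    480 306331]
 [   267    230     42     45    869]] [[319.59224825 239.45533426]
 [286.98158803 255.24510932]]
```

View pics/s6.png

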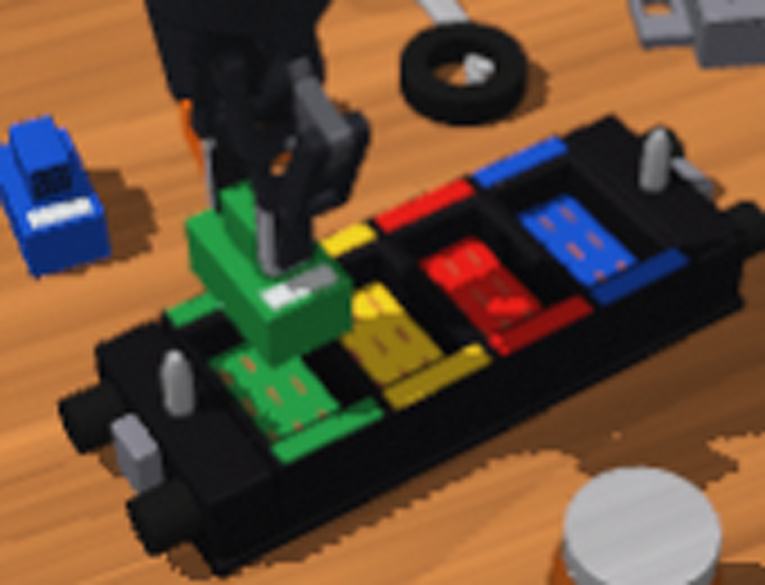

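Request:
drive_tool(moves=[[[0.02,0,0,0,0,0,255],[0.035,0,0,0,0,0,255],[0.045,0,0,0,0,0,255],[0.052,0,0,0,0,0,255],[0.056,0,0,0,0,0,255]]])

```text
clock: 9.57
tcp_pos: [0.6167, -0.0854, 0.0654]
orientation: [0.538, 0.459, 0.537, -0.46]
wrist_force: [0.7, -3.9, 0.5]
finger_gap: 0.0337
```

```bash
python3 - <<'E'
from h import *
goto([.6165,-.0848,.052],.158)
E
```

```text
shift [ 0.0134 -0.0001 -0.0007] rot [-0.0008  0.0018 -0.0003] n rows 0.2 cur jaw yaw 0.1572 j6 1.15
```

Request:
drive_tool(moves=[[[0.004,0,0.001,0,0,0,255],[0.008,0,0.001,0,0,0,255],[0.012,0,0.001,0,0,0,255],[0.014,0,0.001,0,0,0,255],[0.016,0,0.001,0,0,0,255]]])

```text
clock: 10.2
tcp_pos: [0.617, -0.0858, 0.0556]
orientation: [0.539, 0.459, 0.537, -0.459]
wrist_force: [-16.6, 3.8, 46.1]
finger_gap: 0.034
```

Request:
drive_tool(moves=[[[-0.003,0,0,0,0,0,255],[-0.003,0,0,0,0,0,0],[-0.003,0,0,0,0,0,0],[-0.03,0,0,0,0,0,0],[-0.08,0,0,0,0,0,0]]])

```text
clock: 10.82
tcp_pos: [0.6146, -0.0849, 0.1328]
orientation: [0.537, 0.458, 0.539, -0.46]
wrist_force: [0.2, -1.2, -0.4]
finger_gap: 0.0853
```

```bash
python3 - <<'E'
from h import *
from workcell import cams
im=cams.read_camera("scene");cv2.imwrite("pics/s7.png",cv2.resize(im[190:320,230:400],None,fx=4.5,fy=4.5,interpolation=cv2.INTER_CUBIC)); cv2.imwrite("pics/s7f.png",im)
goto([.444,-.250,.15],-.075)
E
```

```text
shift [-0.0092 -0.1984  0.1345] rot [ 0.233   0.0033 -0.0088] n rows 3.8 cur jaw yaw 0.158 j6 1.15
```

View pics/s7.png

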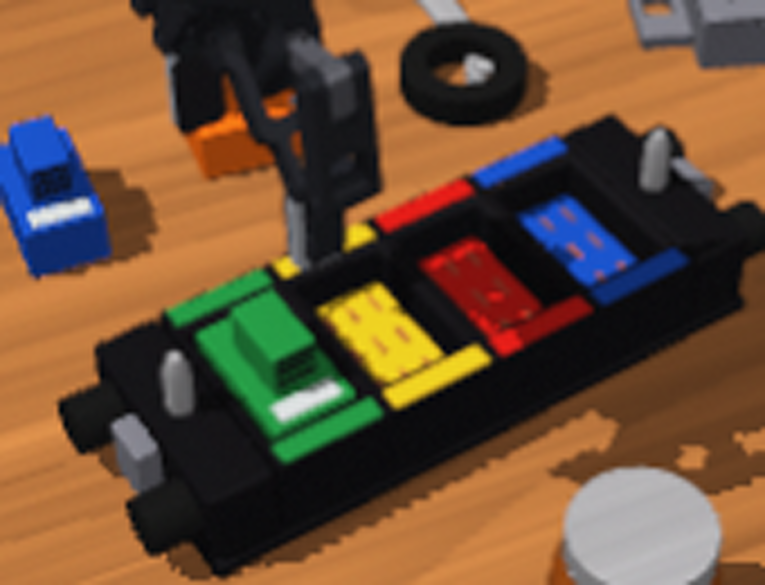

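Request:
drive_tool(moves=[[[-0.01,-0.05,0.034,0.06,0.001,-0.002,0],[-0.01,-0.1,0.067,0.12,0.002,-0.004,0],[-0.01,-0.15,0.1,0.17,0.003,-0.006,0],[-0.005,-0.1984,0.1345,0.233,0.003,-0.009,0],[0.01,-0.1984,0.1345,0.233,0.003,-0.009,0]]])

```text
clock: 11.5
tcp_pos: [0.4421, -0.2527, 0.1306]
orientation: [-0.479, -0.52, -0.479, 0.52]
wrist_force: [1.2, 0.1, 0.3]
finger_gap: 0.0852
```

```bash
python3 - <<'E'
from h import *
from workcell import cams
cams.read_camera("scene")
im=cams.read_camera("scene");cv2.imwrite("pics/s8.png",cv2.resize(im[180:300,110:270],None,fx=4,fy=4,interpolation=cv2.INTER_CUBIC))
goto([.4435,-.2502,.035],-.075)
E
```

```text
shift [0.0937 0.001  0.0008] rot [-0.0016 -0.0022  0.0028] n rows 1.5 cur jaw yaw -0.0766 j6 0.98
```

View pics/s8.png

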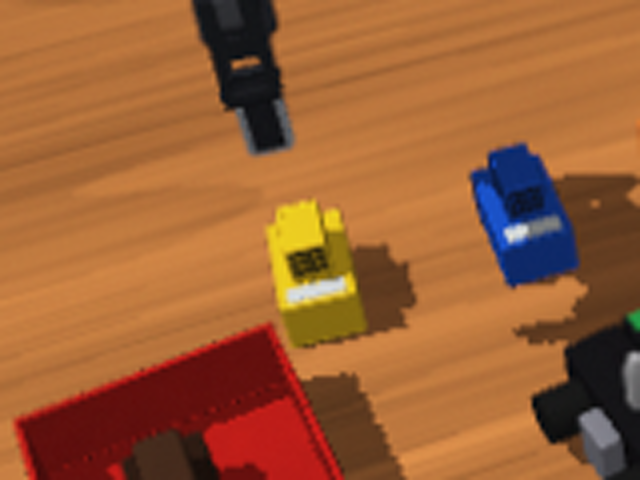

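Request:
drive_tool(moves=[[[0.05,0.001,0.001,0,-0.002,0.003,0],[0.085,0.001,0.001,0,-0.002,0.003,0],[0.094,0.001,0.001,0,-0.002,0.003,0],[0.094,0.001,0.001,0,-0.002,0.003,0],[0.094,0.001,0.001,0,-0.002,0.003,255]]])

```text
clock: 12.22
tcp_pos: [0.445, -0.2509, 0.0362]
orientation: [0.482, 0.519, 0.48, -0.518]
wrist_force: [0.6, -0.5, 0.9]
finger_gap: 0.0694
```

Request:
drive_tool(moves=[[[0,0,0,0,0,0,255],[0,0,0,0,0,0,255],[0,0,0,0,0,0,255],[-0.04,0,0,0,0,0,255],[-0.1,0,0,0,0,0,255]]])

```text
clock: 12.85
tcp_pos: [0.4431, -0.2497, 0.1356]
orientation: [0.48, 0.519, 0.481, -0.519]
wrist_force: [0.8, -0.8, -2.3]
finger_gap: 0.0338
```

```bash
python3 - <<'E'
from h import *
from workcell import cams,readout
im=cams.read_camera("top");cv2.imwrite("pics/t9.png",im)
cv2.imwrite("pics/t9c.png",cv2.resize(im[170:340,240:500],None,fx=3,fy=3,interpolation=cv2.INTER_CUBIC))
print(readout.get_state()["tcp_pos"])
goto([.6083,-.0301,.15],.158)
E
```

```text
[ 0.44708013 -0.25265106  0.14491573]
shift [-0.0051  0.144  -0.2341] rot [-0.2337  0.0071 -0.009 ] n rows 4.4 cur jaw yaw -0.0757 j6 0.98
```

View pics/t9c.png

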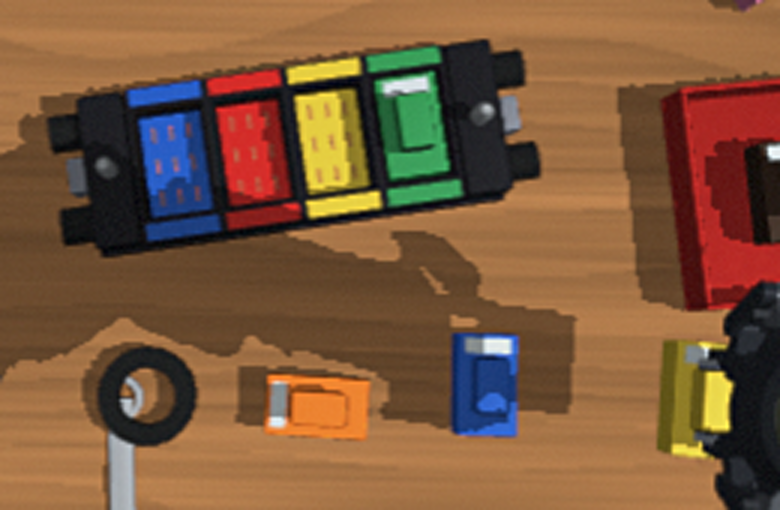

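Request:
drive_tool(moves=[[[-0.005,0.036,-0.058,-0.058,0.002,-0.002,255],[-0.005,0.072,-0.117,-0.117,0.004,-0.004,255],[-0.005,0.108,-0.175,-0.175,0.006,-0.007,255],[-0.005,0.144,-0.234,-0.233,0.007,-0.009,255],[0.015,0.144,-0.234,-0.233,0.007,-0.009,255]]])

```text
clock: 13.52
tcp_pos: [0.6115, -0.0275, 0.1311]
orientation: [0.54, 0.459, 0.537, -0.457]
wrist_force: [-1.0, -1.5, -2.2]
finger_gap: 0.0343
```

```bash
python3 - <<'E'
from h import *
from workcell import cams,readout
cams.read_camera("scene")
im=cams.read_camera("scene");cv2.imwrite("pics/s10.png",cv2.resize(im[180:310,230:400],None,fx=4.5,fy=4.5,interpolation=cv2.INTER_CUBIC))
st=readout.get_state();print(st["tcp_pos"])
g=sil("scene",MOD,*(st['tcp_pos']-[0,0,.034]),.158); ys,xs=np.nonzero(g>.5); print((xs.min()-230)*4.5,(xs.max()+1-230)*4.5,(ys.min()-180)*4.5,(ys.max()+1-180)*4.5)
goto([.6083,-.0301,.07],.158)
E
```

```text
[ 0.60841164 -0.02734955  0.12732833]
301.5 477.0 144.0 342.0
shift [ 0.0573 -0.0004  0.0028] rot [ 0.0033 -0.0016  0.0028] n rows 0.9 cur jaw yaw 0.1613 j6 1.23
```

View pics/s10.png

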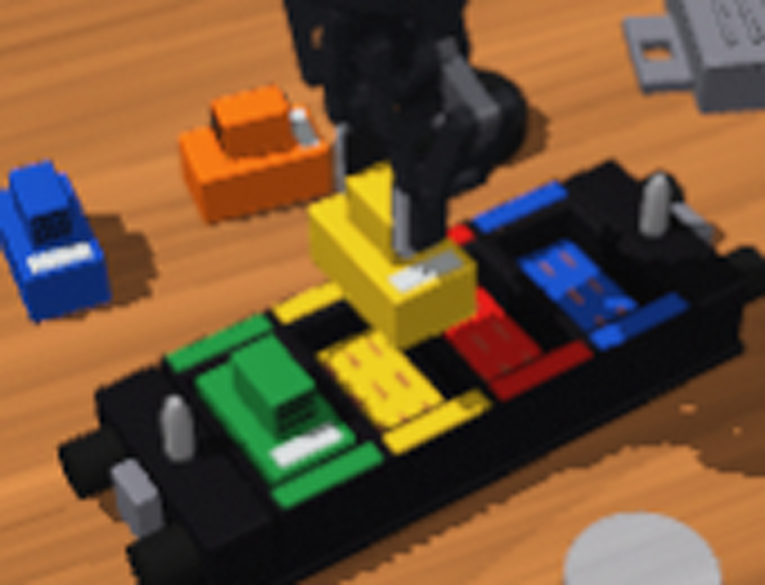

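Request:
drive_tool(moves=[[[0.015,0,0.0035,0.003,0,0.002,255],[0.03,0,0.0035,0.003,0,0.002,255],[0.045,0,0.0035,0.003,0,0.002,255],[0.055,0,0.0035,0.003,0,0.002,255],[0.06,0,0.0035,0.003,0,0.002,255]]])

```text
clock: 14.25
tcp_pos: [0.6083, -0.0311, 0.0665]
orientation: [0.537, 0.459, 0.539, -0.459]
wrist_force: [0.6, 0.8, -1.4]
finger_gap: 0.0339
```

```bash
python3 - <<'E'
from h import *
goto([.6083,-.0308,.052],.158)
E
```

```text
shift [ 0.0145  0.     -0.0002] rot [-0.0003 -0.0019  0.0017] n rows 0.2 cur jaw yaw 0.1577 j6 1.23
```

Clean entry. Push home.

Request:
drive_tool(moves=[[[0.004,0,0,0,0,0,255],[0.008,0,0,0,0,0,255],[0.012,0,0,0,0,0,255],[0.015,0,0,0,0,0,255],[0.017,0,0,0,0,0,255]]])

```text
clock: 14.88
tcp_pos: [0.6088, -0.0311, 0.0555]
orientation: [0.538, 0.459, 0.538, -0.459]
wrist_force: [-15.2, 1.6, 43.2]
finger_gap: 0.0342
```

Request:
drive_tool(moves=[[[-0.003,0,0,0,0,0,255],[-0.003,0,0,0,0,0,0],[-0.003,0,0,0,0,0,0],[-0.03,0,0,0,0,0,0],[-0.08,0,0,0,0,0,0]]])

```text
clock: 15.5
tcp_pos: [0.6067, -0.0308, 0.133]
orientation: [0.536, 0.458, 0.54, -0.46]
wrist_force: [1.1, -0.1, 0.0]
finger_gap: 0.0853
```

```bash
python3 - <<'E'
from h import *
from workcell import cams
im=cams.read_camera("scene");cv2.imwrite("pics/s11.png",cv2.resize(im[180:310,230:400],None,fx=4.5,fy=4.5,interpolation=cv2.INTER_CUBIC))
goto([.4455,-.136,.13],.014)
E
```

```text
shift [ 0.0109 -0.18    0.0771] rot [ 0.144   0.0016 -0.0075] n rows 3.1 cur jaw yaw 0.1581 j6 1.23
```

View pics/s11.png

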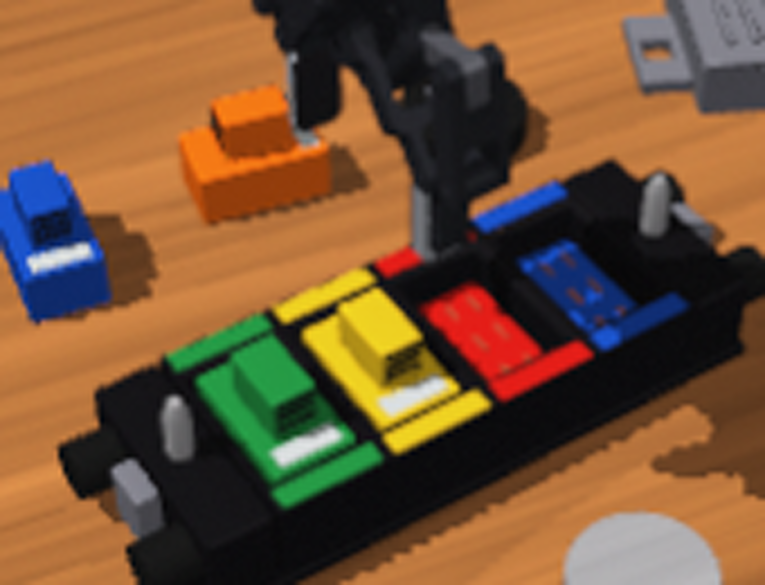

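Request:
drive_tool(moves=[[[-0.02,-0.055,0.023,0.05,0,-0.002,0],[-0.02,-0.11,0.047,0.1,0,-0.005,0],[-0.01,-0.165,0.07,0.144,0.001,-0.007,0],[0.005,-0.18,0.077,0.144,0.001,-0.007,0],[0.01,-0.18,0.077,0.144,0.001,-0.007,0]]])

```text
clock: 16.18
tcp_pos: [0.4441, -0.1363, 0.1299]
orientation: [0.503, 0.497, 0.503, -0.497]
wrist_force: [-0.5, -0.2, 0.3]
finger_gap: 0.0857
```

```bash
python3 - <<'E'
from h import *
from workcell import cams
cams.read_camera("scene")
im=cams.read_camera("scene");cv2.imwrite("pics/s12.png",cv2.resize(im[180:300,160:320],None,fx=4,fy=4,interpolation=cv2.INTER_CUBIC))
A=np.load("masks0.npz")
a=cv2.imread("pics/scene0.png"); 
for q in (a,im):
    m=np.zeros((480,640),np.uint8); m[210:255,222:262]=cmask(q,"blue")[210:255,222:262]; print(cv2.moments(m)['m10']/m.sum(),cv2.moments(m)['m01']/m.sum(),m.sum())
goto([.4455,-.136,.035],.014)
E
```

```text
240.05182341650672 233.20153550863725 521
240.146484375 233.48828125 512
shift [ 0.0953 -0.0003  0.0002] rot [-0.0002  0.0001 -0.0002] n rows 1.5 cur jaw yaw 0.0138 j6 1.09
```

View pics/s12.png

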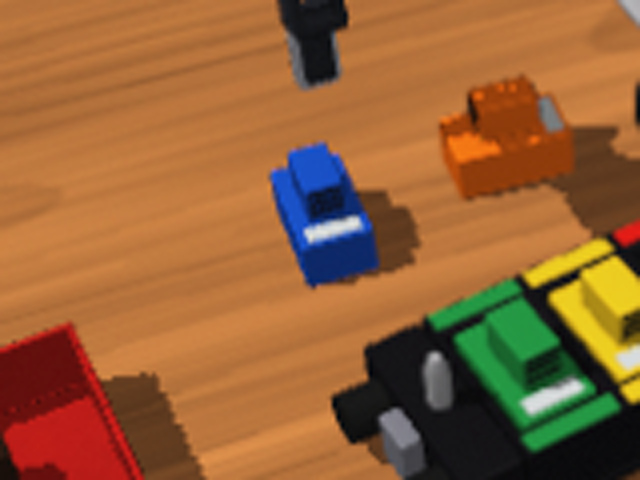

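Blue is unmoved (scene ~240,233); settled above it. Descend and grip.

Request:
drive_tool(moves=[[[0.05,0,0,0,0,0,0],[0.085,0,0,0,0,0,0],[0.095,0,0,0,0,0,0],[0.095,0,0,0,0,0,0],[0.095,0,0,0,0,0,255]]])

```text
clock: 16.9
tcp_pos: [0.4474, -0.1363, 0.0367]
orientation: [0.505, 0.497, 0.503, -0.496]
wrist_force: [0.7, 0.2, 0.4]
finger_gap: 0.0697
```

Request:
drive_tool(moves=[[[0,0,0,0,0,0,255],[0,0,0,0,0,0,255],[0,0,0,0,0,0,255],[-0.04,0,0,0,0,0,255],[-0.1,0,0,0,0,0,255]]])

```text
clock: 17.52
tcp_pos: [0.4455, -0.1354, 0.1365]
orientation: [0.503, 0.496, 0.504, -0.497]
wrist_force: [1.4, -1.4, -0.7]
finger_gap: 0.0341
```

```bash
python3 - <<'E'
from h import *
goto([.5911,.0760,.15],.158)
E
```

```text
shift [-0.0135  0.1486 -0.2094] rot [-0.1438 -0.0008  0.0012] n rows 4.1 cur jaw yaw 0.0142 j6 1.09
```

Request:
drive_tool(moves=[[[-0.012,0.036,-0.05,-0.036,0,0,255],[-0.012,0.072,-0.103,-0.072,0,0,255],[-0.012,0.108,-0.156,-0.108,0,0,255],[-0.012,0.148,-0.209,-0.144,0,0,255],[0.01,0.148,-0.209,-0.144,0,0,255]]])

```text
clock: 18.15
tcp_pos: [0.5941, 0.0792, 0.128]
orientation: [0.54, 0.459, 0.538, -0.456]
wrist_force: [-0.3, -0.3, -2.1]
finger_gap: 0.0341
```

```bash
python3 - <<'E'
from h import *
from workcell import cams,readout
cams.read_camera("scene")
im=cams.read_camera("scene");cv2.imwrite("pics/s13.png",cv2.resize(im[170:300,250:420],None,fx=4.5,fy=4.5,interpolation=cv2.INTER_CUBIC))
st=readout.get_state();print(st["tcp_pos"])
g=sil("scene",MOD,*(st['tcp_pos']-[0,0,.034]),.158); ys,xs=np.nonzero(g>.5); print((xs.min()-250)*4.5,(xs.max()+1-250)*4.5,(ys.min()-170)*4.5,(ys.max()+1-170)*4.5)
goto([.5911,.0758,.065],.158)
E
```

```text
[0.58922186 0.07710299 0.12411016]
414.0 585.0 108.0 292.5
shift [0.0591 0.002  0.0017] rot [ 0.0026 -0.0016  0.0053] n rows 0.9 cur jaw yaw 0.1606 j6 1.4
```

View pics/s13.png

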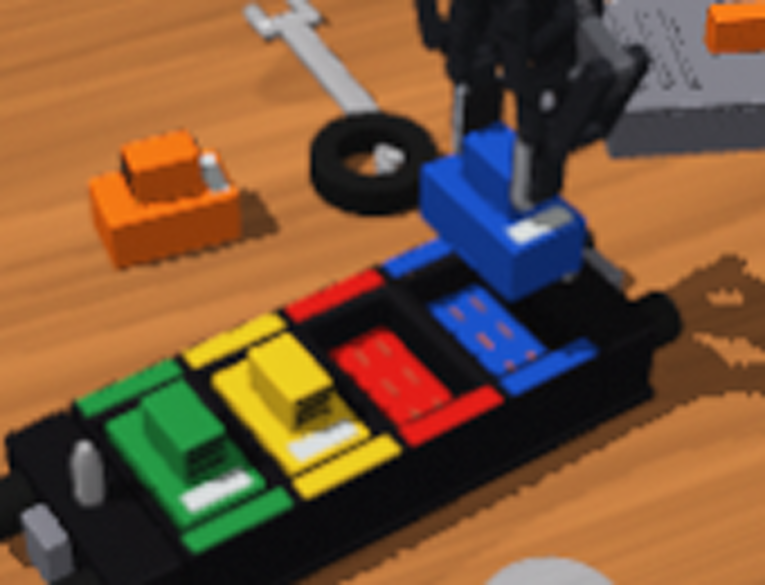

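Request:
drive_tool(moves=[[[0.015,0.002,0.0017,0.003,0,0.003,255],[0.03,0.002,0.0017,0.003,-0.001,0.005,255],[0.045,0.002,0.0017,0.003,-0.001,0.005,255],[0.055,0.002,0.0017,0.003,-0.001,0.005,255],[0.059,0.002,0.0017,0.003,-0.001,0.005,255]]])

```text
clock: 18.88
tcp_pos: [0.5907, 0.0756, 0.0643]
orientation: [0.537, 0.459, 0.538, -0.459]
wrist_force: [-2.0, -0.2, 2.5]
finger_gap: 0.0339
```

```bash
python3 - <<'E'
from h import *
goto([.5911,.0758,.052],.158)
E
```

```text
shift [ 0.0123  0.0005 -0.0002] rot [-0.0008 -0.0008  0.0013] n rows 0.2 cur jaw yaw 0.1572 j6 1.41
```

Request:
drive_tool(moves=[[[0.004,0,0,0,0,0,255],[0.008,0,0,0,0,0,255],[0.011,0,0,0,0,0,255],[0.013,0,0,0,0,0,255],[0.015,0,0,0,0,0,255]]])

```text
clock: 19.5
tcp_pos: [0.5908, 0.0756, 0.0558]
orientation: [0.538, 0.46, 0.537, -0.459]
wrist_force: [-18.2, -0.7, 48.6]
finger_gap: 0.034
```

Request:
drive_tool(moves=[[[-0.003,0,0,0,0,0,255],[-0.003,0,0,0,0,0,0],[-0.003,0,0,0,0,0,0],[-0.03,0,0,0,0,0,0],[-0.08,0,0,0,0,0,0]]])

```text
clock: 20.12
tcp_pos: [0.5886, 0.0755, 0.1334]
orientation: [0.536, 0.458, 0.539, -0.46]
wrist_force: [0.8, -0.4, 0.5]
finger_gap: 0.0857
```

```bash
python3 - <<'E'
from h import *
goto([.46,.30,.18],-.323)
E
```

```text
shift [-0.046  -0.0921 -0.2419] rot [4.803e-01 4.000e-04 4.800e-03] n rows 4.2 cur jaw yaw 0.1573 j6 1.41
```

```bash
python3 - <<'E'
from h import *
goto([.32,-.25,.25],-.3)
E
```

```text
shift [-0.1154 -0.3169  0.2793] rot [4.573e-01 3.000e-04 4.800e-03] n rows 7.0 cur jaw yaw 0.1573 j6 1.41
```

Request:
drive_tool(moves=[[[-0.05,-0.02,0.02,0.06,0,0,0],[-0.08,-0.06,0.053,0.12,0,0,0],[-0.1,-0.1,0.09,0.2,0,0,0],[-0.115,-0.145,0.13,0.26,0,0,0],[-0.115,-0.19,0.17,0.3,0,0,0]]])

```text
clock: 20.75
tcp_pos: [0.4278, -0.1237, 0.2497]
orientation: [-0.462, -0.533, -0.463, 0.536]
wrist_force: [0.7, -1.0, 0.1]
finger_gap: 0.0853
```

Request:
drive_tool(moves=[[[0,-0.04,0.04,0.03,0,0,0],[0,-0.08,0.08,0.06,0,0,0],[0,-0.12,0.12,0.1,0,0,0],[0,-0.12,0.12,0.1,0,0,0],[0,-0.12,0.12,0.1,0,0,0]]])

```text
clock: 21.38
tcp_pos: [0.2918, -0.2255, 0.2499]
orientation: [-0.435, -0.556, -0.436, 0.558]
wrist_force: [-0.5, -0.1, -0.0]
finger_gap: 0.0856
```

```bash
python3 - <<'E'
from h import *
from workcell import cams
for c in("scene","top"): cv2.imwrite(f"pics/{c}14.png",cams.read_camera(c))
im=cv2.imread("pics/scene14.png");cv2.imwrite("pics/s14.png",cv2.resize(im[160:330,240:490],None,fx=3.2,fy=3.2,interpolation=cv2.INTER_CUBIC))
A={}
for c in("scene","top"):
    for i,r in enumerate(regs(c,"cover")[:3]): print(c,r["conf"],r["point"],r["pixels"].sum()); A[f"{c}{i}"]=r["pixels"]
np.savez("masks14.npz",**A)
E
```

```text
scene 0.97 [425.8, 185.2] 3410
top 0.73 [167.7, 284.1] 6482
```

View pics/s14.png

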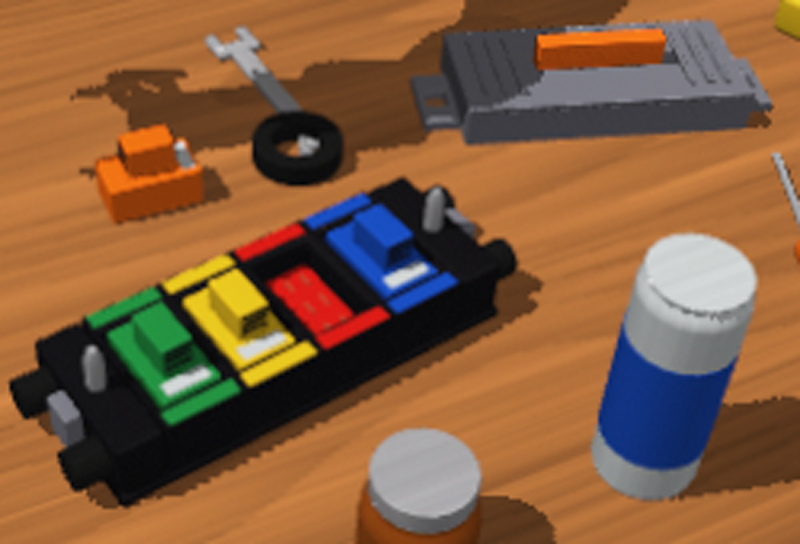

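View pics/top14.png

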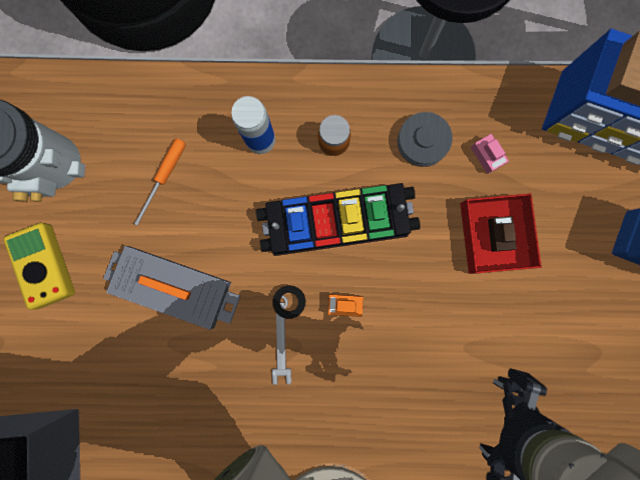

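```bash
python3 - <<'E'
from h import *
A=np.load("masks14.npz")
M={c:A[c+"0"].astype(float) for c in("top","scene")}
for cs in(("top",),("scene",),("top","scene")):
    p,f=fit({c:M[c] for c in cs},COV,[.46,.335,-.32],dyaw=.1); print("cover",cs,p.round(4),round(f,3))
RIB=[bx(0,0,.034,.016,.1,.024)]
O={}
for c,w in(("top",(110,240,245,330)),("scene",(370,485,160,210))):
    h=cv2.cvtColor(cv2.imread(f"pics/{c}14.png"),cv2.COLOR_BGR2HSV); m=np.zeros((480,640)); x0,x1,y0,y1=w
    m[y0:y1,x0:x1]=(cv2.inRange(h,(7,160,100),(16,255,255))>0)[y0:y1,x0:x1]; 
    if c=="top":
        tt=np.argwhere(m>0); print(tt.min(0),tt.max(0),m.sum())
    O[c]=m
for cs in(("top",),("scene",),("top","scene")):
    p,f=fit({c:O[c] for c in cs},RIB,[.46,.335,-.32],dyaw=.1); print("rib",cs,p.round(4),round(f,3))
# overlay module tops
im=cv2.resize(cv2.imread("pics/scene14.png")[200:330,230:420],None,fx=4,fy=4,interpolation=cv2.INTER_CUBIC)
R=Rn.from_euler('z',.158).as_matrix()
for n,(x,y) in {"g":(.6166,-.0834),"y":(.6084,-.0301),"b":(.5911,.0766)}.items():
    for pr,col in((0,(255,255,255)),(.008,(255,0,255))):
        for sx,sy,z in((.068,.04,.048),(.036,.022,.072)):
            q=np.array([[a*sx/2,b*sy/2,0] for a,b in((-1,-1),(1,-1),(1,1),(-1,1))])@R.T+[x,y-.002,z+pr]
            u=(proj("scene",q)-[230,200]+.5)*4
            cv2.polylines(im,[np.round(u).astype(np.int32)],True,col,1)
cv2.imwrite("pics/ov14.png",im)
E
```

```text
cover ('top',) [ 0.4602  0.337  -0.3243] 0.074
cover ('scene',) [ 0.4614  0.3323 -0.3176] 0.063
cover ('top', 'scene') [ 0.4602  0.3353 -0.3182] 0.076
[266 113] [299 189] 440.0
rib ('top',) [ 0.4595  0.3388 -0.3142] 0.193
rib ('scene',) [ 0.4605  0.3354 -0.32  ] 0.808
rib ('top', 'scene') [ 0.4601  0.339  -0.3268] 0.503
```

View pics/ov14.png

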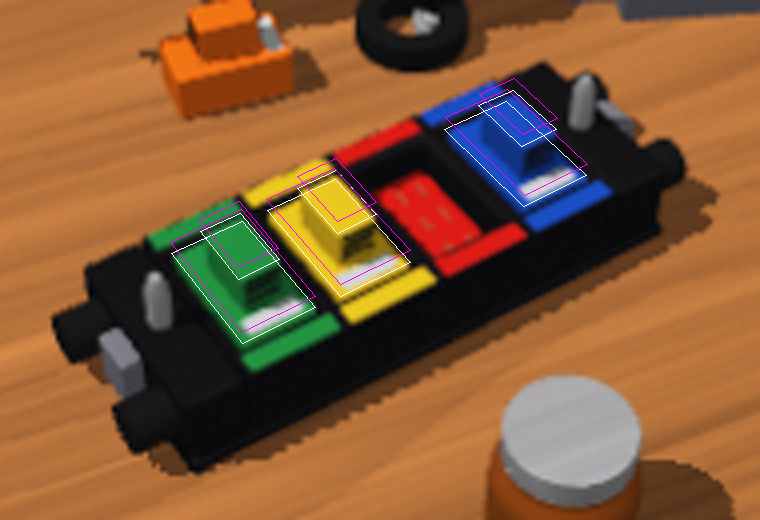

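```bash
python3 - <<'E'
from h import *
goto([.46,.3365,.14],-.322)
E
```

```text
shift [ 0.1092  0.0291 -0.5849] rot [0.0815 0.0015 0.0029] n rows 9.5 cur jaw yaw -0.2405 j6 0.94
```

Request:
drive_tool(moves=[[[0,0.02,-0.055,0.01,0,0,0],[0,0.03,-0.11,0.02,0,0,0],[0,0.035,-0.17,0.03,0,0,0],[0,0.035,-0.23,0.04,0,0,0],[0.01,0.03,-0.29,0.05,0,0,0]]])

```text
clock: 22.2
tcp_pos: [0.3921, 0.0531, 0.2401]
orientation: [-0.423, -0.566, -0.423, 0.567]
wrist_force: [1.2, -0.4, -0.4]
finger_gap: 0.0856
```

```bash
python3 - <<'E'
from h import *
goto([.46,.3365,.12],-.322)
E
```

```text
shift [ 0.1198 -0.0153 -0.2912] rot [0.034  0.0011 0.0006] n rows 5.0 cur jaw yaw -0.288 j6 1.79
```

Request:
drive_tool(moves=[[[0.02,-0.004,-0.06,0.01,0,0,0],[0.04,-0.008,-0.12,0.02,0,0,0],[0.065,-0.012,-0.175,0.03,0,0,0],[0.09,-0.015,-0.23,0.034,0,0,0],[0.115,-0.015,-0.291,0.034,0.001,0,0]]])

```text
clock: 22.82
tcp_pos: [0.4582, 0.3362, 0.1252]
orientation: [-0.414, -0.573, -0.415, 0.573]
wrist_force: [1.5, -0.8, 1.2]
finger_gap: 0.0853
```

```bash
python3 - <<'E'
from h import *
from workcell import cams
cams.read_camera("scene");cams.read_camera("scene")
im=cams.read_camera("scene");cv2.imwrite("pics/s15.png",cv2.resize(im[100:250,340:520],None,fx=4,fy=4,interpolation=cv2.INTER_CUBIC))
goto([.46,.3365,.038],-.322)
E
```

```text
shift [ 0.0853  0.0026 -0.0017] rot [0.0064 0.0031 0.0037] n rows 1.4 cur jaw yaw -0.3156 j6 2.38
```

View pics/s15.png

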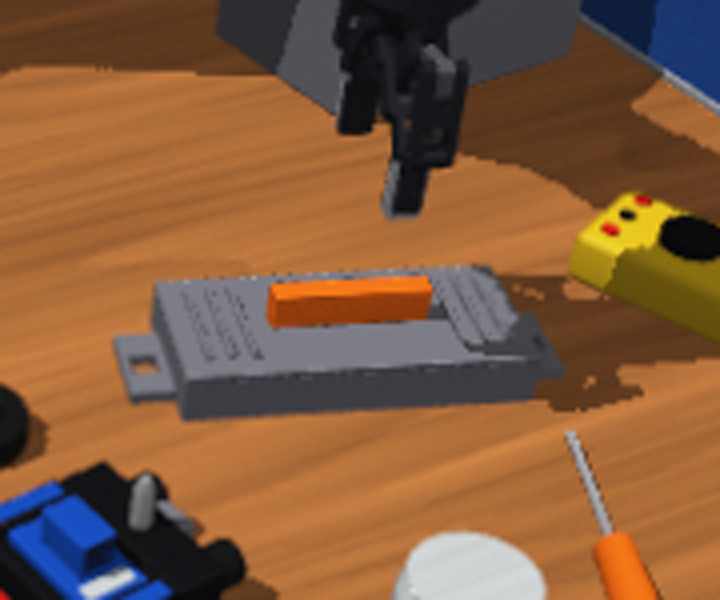

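Request:
drive_tool(moves=[[[0.04,0.0026,-0.0017,0.006,0.003,0.003,0],[0.075,0.0026,-0.0017,0.006,0.003,0.003,0],[0.085,0.0026,-0.0017,0.006,0.003,0.003,0],[0.085,0.0026,-0.0017,0.006,0.003,0.003,120],[0.085,0.0026,-0.0017,0.006,0.003,0.003,255]]], squeeze=100)

```text
clock: 23.6
tcp_pos: [0.4611, 0.337, 0.0401]
orientation: [0.413, 0.574, 0.414, -0.573]
wrist_force: [0.6, -0.0, -0.1]
finger_gap: 0.0517
```

Request:
drive_tool(moves=[[[0,0,0,0,0,0,255],[0,0,0,0,0,0,255],[0,0,0,0,0,0,255],[0,0,0,0,0,0,255],[0,0,0,0,0,0,255]]])

```text
clock: 24.22
tcp_pos: [0.462, 0.3375, 0.0418]
orientation: [0.414, 0.575, 0.413, -0.572]
wrist_force: [-1.2, -2.2, 6.2]
finger_gap: 0.0134
```

Request:
drive_tool(moves=[[[-0.02,0,0,0,0,0,255],[-0.05,0,0,0,0,0,255],[-0.09,0,0,0,0,0,255],[-0.12,0,0,0,0,0,255],[-0.12,0,0,0,0,0,255]]])

```text
clock: 24.85
tcp_pos: [0.4631, 0.3379, 0.1644]
orientation: [0.414, 0.577, 0.413, -0.57]
wrist_force: [-0.0, 0.6, -1.5]
finger_gap: 0.0136
```

```bash
python3 - <<'E'
from h import *
from workcell import cams
im=cams.read_camera("scene");cv2.imwrite("pics/s16.png",cv2.resize(im[80:250,320:520],None,fx=3.5,fy=3.5,interpolation=cv2.INTER_CUBIC))
goto([.604,-.004,.16],.158)
E
```

```text
shift [0.002  0.2426 0.279 ] rot [-0.4797 -0.0041 -0.0057] n rows 5.9 cur jaw yaw -0.3217 j6 2.38
```

View pics/s16.png

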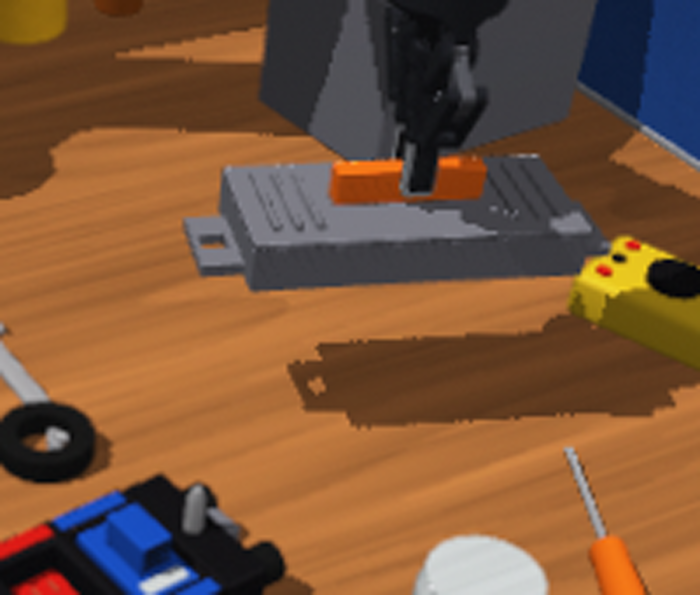

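Request:
drive_tool(moves=[[[0,0.03,0.035,-0.06,0,0,255],[0,0.06,0.07,-0.12,0,0,255],[0,0.09,0.105,-0.18,0,0,255],[0,0.12,0.14,-0.24,0,0,255],[0,0.15,0.172,-0.3,0,0,255]]])

```text
clock: 25.52
tcp_pos: [0.5489, 0.1251, 0.1597]
orientation: [0.495, 0.506, 0.495, -0.504]
wrist_force: [0.6, 0.1, -3.2]
finger_gap: 0.0134
```

```bash
python3 - <<'E'
from h import *
goto([.604,-.004,.16],.158)
E
```

```text
shift [-0.0006  0.0576  0.128 ] rot [-0.1779 -0.0033 -0.0023] n rows 2.2 cur jaw yaw -0.0199 j6 1.67
```

Request:
drive_tool(moves=[[[-0.005,0.015,0.035,-0.05,0,0,255],[-0.005,0.03,0.07,-0.1,0,0,255],[-0.005,0.045,0.1,-0.14,-0.001,-0.001,255],[-0.005,0.0576,0.128,-0.178,-0.003,-0.002,255],[-0.005,0.0576,0.128,-0.178,-0.003,-0.002,255]]])

```text
clock: 26.15
tcp_pos: [0.6035, -0.006, 0.1616]
orientation: [0.536, 0.459, 0.538, -0.46]
wrist_force: [-0.5, 0.6, -2.1]
finger_gap: 0.013
```

```bash
python3 - <<'E'
from h import *
from workcell import cams,readout
for i in range(3): cams.read_camera("top")
for c in("scene","top"): cv2.imwrite(f"pics/{c}17.png",cams.read_camera(c))
im=cv2.imread("pics/scene17.png");cv2.imwrite("pics/s17.png",cv2.resize(im[130:330,200:450],None,fx=3.2,fy=3.2,interpolation=cv2.INTER_CUBIC))
im=cv2.imread("pics/top17.png");cv2.imwrite("pics/t17.png",cv2.resize(im[140:320,230:480],None,fx=3.2,fy=3.2,interpolation=cv2.INTER_CUBIC))
st=readout.get_state();print(st['clock'],st['tcp_pos'])
goto([.604,-.004,.13],.158)
E
```

```text
26.4 [ 0.60310324 -0.00307162  0.16358379]
shift [0.0336 0.0008 0.0011] rot [ 0.001  -0.0009  0.0012] n rows 0.5 cur jaw yaw 0.159 j6 1.27
```

View pics/s17.png

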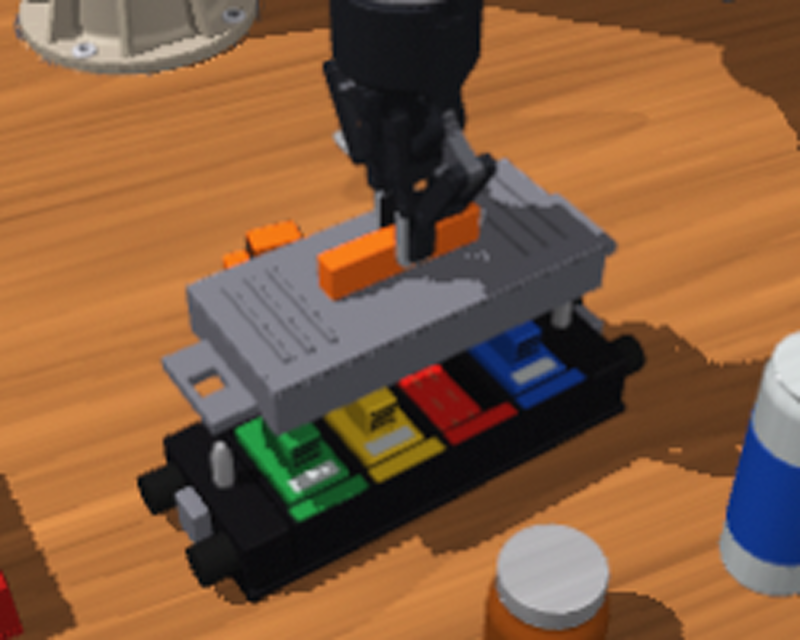

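View pics/t17.png

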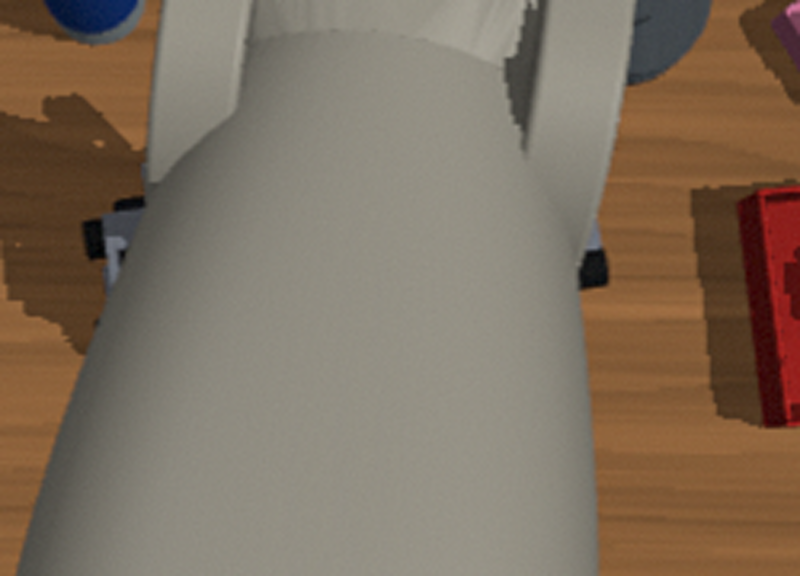

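```bash
python3 - <<'E'
from h import *
im=cv2.imread("pics/scene17.png")
R=Rn.from_euler('z',.159).as_matrix(); T=np.array([.6031,-.0031,.1636-.041])
big=cv2.resize(im[210:300,240:420],None,fx=4.4,fy=4.4,interpolation=cv2.INTER_CUBIC)
big=cv2.resize(im[160:280,240:400],None,fx=5,fy=5,interpolation=cv2.INTER_CUBIC)
def poly(q,col):
    u=(proj("scene",np.array(q)@R.T+T)-[240,160]+.5)*5
    cv2.polylines(big,[np.round(u).astype(np.int32)],True,col,1)
h=.0085
poly([[-h,-.125-h,.008],[h,-.125-h,.008],[h,-.125+h,.008],[-h,-.125+h,.008]],(255,255,255))
poly([[-.05,-.111,.034],[.05,-.111,.034],[.05,.111,.034],[-.05,.111,.034]],(255,255,255))
poly([[-.05,-.111,0],[.05,-.111,0],[.05,.111,0],[-.05,.111,0]],(255,255,0))
poly([[-.008,-.05,.058],[.008,-.05,.058],[.008,.05,.058],[-.008,.05,.058]],(255,255,255))
cv2.imwrite("pics/ov17.png",big)
E
```

```text
(no output)
```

View pics/ov17.png

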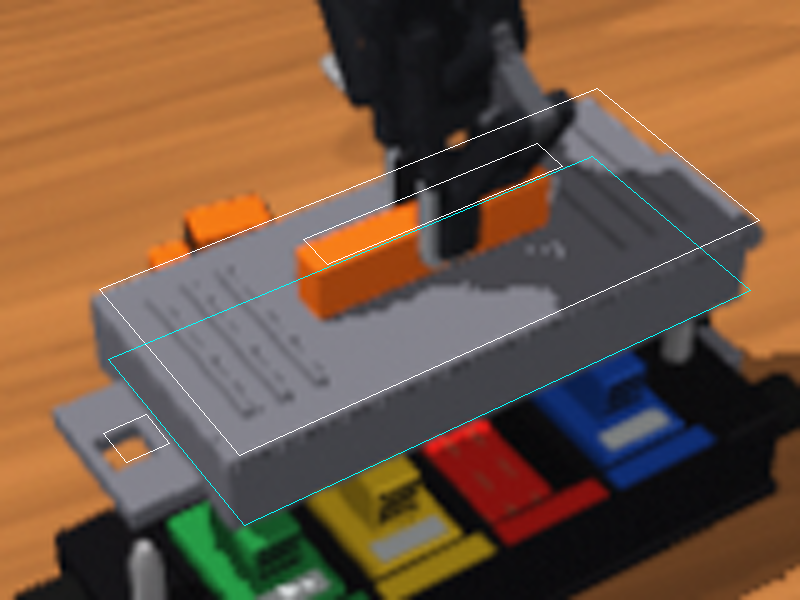

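```bash
python3 - <<'E'
from h import *
goto([.6038,-.0038,.118],.158)
E
```

```text
shift [0.0456 0.0006 0.0009] rot [ 0.001  -0.0009  0.0012] n rows 0.7 cur jaw yaw 0.159 j6 1.27
```

Request:
drive_tool(moves=[[[0.015,0.0006,0.0009,0.001,-0.001,0.001,255],[0.03,0.0006,0.0009,0.001,-0.001,0.001,255],[0.04,0.0006,0.0009,0.001,-0.001,0.001,255],[0.046,0.0006,0.0009,0.001,-0.001,0.001,255],[0.046,0.0006,0.0009,0.001,-0.001,0.001,255]]])

```text
clock: 27.02
tcp_pos: [0.6035, -0.0038, 0.117]
orientation: [0.538, 0.459, 0.538, -0.459]
wrist_force: [-0.2, -0.3, -2.7]
finger_gap: 0.0135
```

```bash
python3 - <<'E'
from h import *
from workcell import cams,readout
im=cams.read_camera("scene");cv2.imwrite("pics/s18.png",cv2.resize(im[170:330,220:440],None,fx=3.6,fy=3.6,interpolation=cv2.INTER_CUBIC))
st=readout.get_state();print(st['tcp_pos'],st['wrist_force'],st['finger_gap'])
goto([.6038,-.0038,.088],.158)
E
```

```text
[ 0.60381357 -0.00386859  0.11752147] [ 0.08790965 -0.29263255 -1.89220329] 0.013548477003718789
shift [ 0.0295  0.     -0.0001] rot [-0.0001  0.0001  0.0003] n rows 0.5 cur jaw yaw 0.1579 j6 1.27
```

View pics/s18.png

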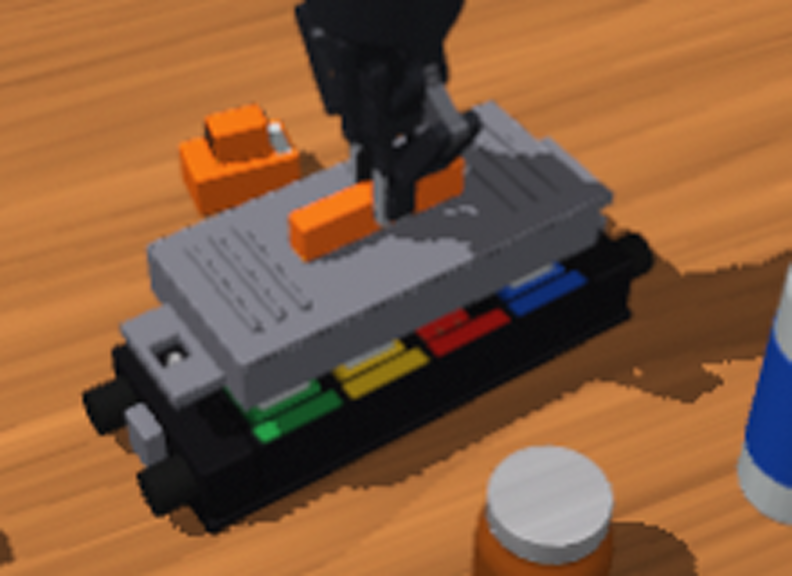

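Request:
drive_tool(moves=[[[0.008,0,0,0,0,0,255],[0.016,0,0,0,0,0,255],[0.022,0,0,0,0,0,255],[0.027,0,0,0,0,0,255],[0.03,0,0,0,0,0,255]]])

```text
clock: 27.7
tcp_pos: [0.6037, -0.0039, 0.0898]
orientation: [0.538, 0.459, 0.538, -0.459]
wrist_force: [-10.6, 1.2, 25.6]
finger_gap: 0.0135
```

```bash
python3 - <<'E'
from h import *
from workcell import cams,readout
im=cams.read_camera("scene");cv2.imwrite("pics/s19.png",cv2.resize(im[170:330,220:440],None,fx=3.6,fy=3.6,interpolation=cv2.INTER_CUBIC))
st=readout.get_state();print(st['tcp_pos'],st['wrist_force'],st['finger_gap'])
E
```

```text
[ 0.60372479 -0.00387156  0.08983757] [-5.40577737 -0.24276813 12.18605854] 0.013385639826567318
```

View pics/s19.png

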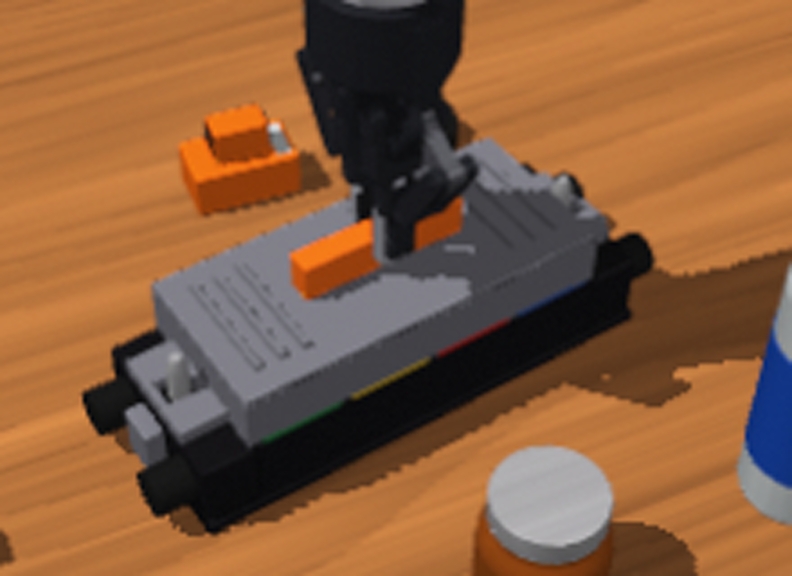

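Seated on the deck over both pegs. Release gently and retreat.

Request:
drive_tool(moves=[[[0,0,0,0,0,0,0],[0,0,0,0,0,0,0],[0,0,0,0,0,0,0],[-0.03,0,0,0,0,0,0],[-0.09,0,0,0,0,0,0]]])

```text
clock: 28.38
tcp_pos: [0.6016, -0.0036, 0.1776]
orientation: [0.536, 0.458, 0.54, -0.46]
wrist_force: [0.9, 0.2, 0.5]
finger_gap: 0.0854
```

Request:
drive_tool(moves=[[[-0.05,0,0,0,0,0,0],[-0.05,-0.06,0,0,0,0,0],[-0.05,-0.12,0.02,0,0,0,0],[-0.05,-0.17,0.05,0,0,0,0],[-0.05,-0.2,0.1,0,0,0,0]]])

```text
clock: 29.0
tcp_pos: [0.418, -0.1336, 0.2288]
orientation: [0.537, 0.457, 0.54, -0.46]
wrist_force: [1.1, -0.9, 0.5]
finger_gap: 0.0852
```

Request:
drive_tool(moves=[[[0,-0.03,0.05,0,0,0,0],[0,-0.06,0.1,0,0,0,0],[0,-0.08,0.15,0,0,0,0],[0,-0.08,0.15,0,0,0,0],[0,-0.08,0.15,0,0,0,0]]])

```text
clock: 29.62
tcp_pos: [0.3626, -0.2941, 0.2287]
orientation: [0.536, 0.458, 0.54, -0.46]
wrist_force: [0.5, -0.2, 0.2]
finger_gap: 0.0854
```

```bash
python3 - <<'E'
from h import *
from workcell import cams,readout
for c in("scene","top"): cv2.imwrite(f"pics/{c}20.png",cams.read_camera(c))
im=cv2.imread("pics/scene20.png");cv2.imwrite("pics/s20.png",cv2.resize(im[170:330,220:440],None,fx=3.6,fy=3.6,interpolation=cv2.INTER_CUBIC))
A={c:regs(c,"cover") for c in("scene","top")}
M={c:A[c][0]["pixels"].astype(float) for c in A}
print([(c,A[c][0]["conf"],A[c][0]["point"]) for c in A])
for cs in(("top",),("scene",),("top","scene")):
    for z in(.048,):
        p,f=fit({c:M[c] for c in cs},COV,[.604,-.004,.158],z=z,dyaw=.1); print(cs,z,p.round(4),round(f,3))
st=readout.get_state();print(st['tcp_pos'],st['wrist_force'])
E
```

```text
[('scene', 0.58, [321.0, 249.3]), ('top', 0.34, [255.3, 124.1])]
('top',) 0.048 [ 0.604 -0.004  0.058] 1.0
('scene',) 0.048 [ 0.6041 -0.0064  0.1635] 0.071
('top', 'scene') 0.048 [ 0.6041 -0.0064  0.1635] 0.535
[ 0.36329816 -0.29324565  0.22909573] [-0.07742581  1.13693153 -0.08859759]
```

View pics/s20.png

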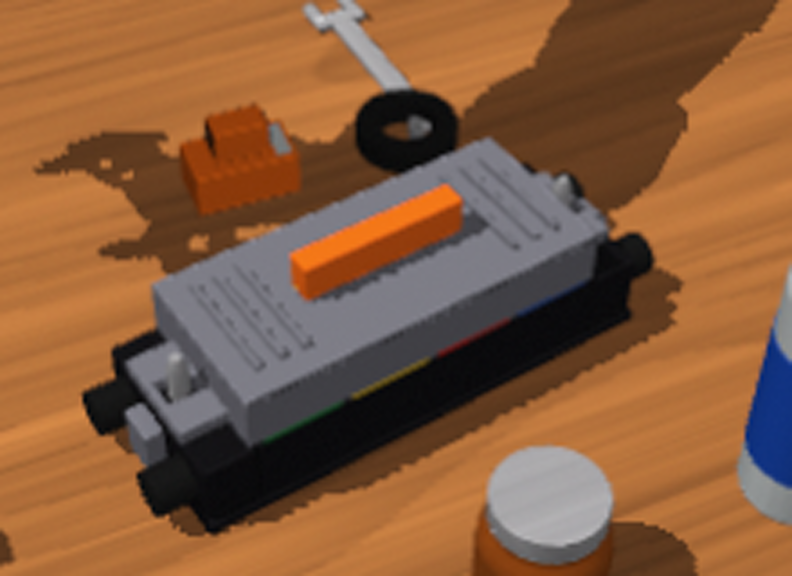

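View pics/top20.png

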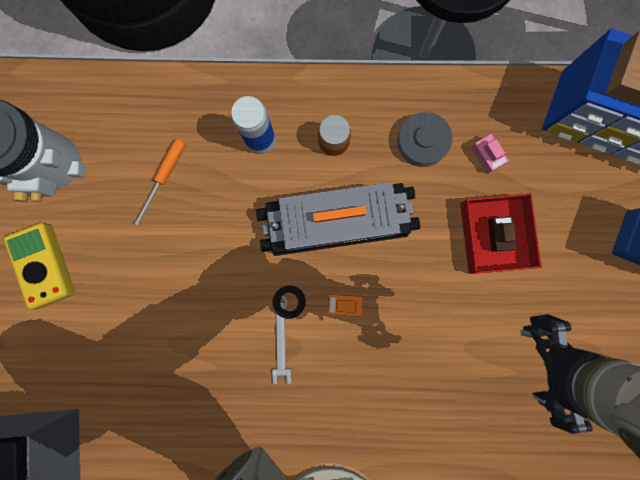

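```bash
python3 -c "
from workcell import env
print(env.hand_in())"
```

```text
the job is handed in; nothing more can be done
None
```

I finished the job and handed it in at about 30 s of the 210 s allowed; the hand-in gave no verdict.

**What I did**
- **Burnt module:** the only one present (in the green bay) is now in the scrap tray.
- **New modules:** green, yellow and blue were on the bench, and each was pressed home in its own bay with 43–48 N. There was no red module. I left the orange and pink look-alikes alone.
- **Cover:** it went down over both pegs onto the deck and I released it.

**Last checks**
- Before I put the cover on, a scene-camera overlay showed all three module tops at rim level, matching the flush outline rather than the one 8 mm proud.
- In the final pictures the pegs show through both flanges and the cover looks level. The burnt module lies in the tray, the bench items look unmoved, and the arm is clear.
- A fit to the scene camera puts the cover at (0.604, -0.006) with yaw 0.164. The top-camera measurement of the box is (0.604, -0.003) with yaw 0.158. The 3 mm gap in y is about the 2–2.5 mm by which the two cameras disagreed throughout.

**Check that failed:** in the last top picture the network reported the spray can as the cover (confidence 0.34), so there is no top-camera fit of the seated cover. There I judged it by eye.

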